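Level portafilter onto the dosing scale

ROBOT

A 6-joint arm with a two-finger parallel gripper is mounted at the origin on the work surface. World frame = base frame: x ahead of the robot, y to its left, z up, the work surface at z = 0. Lengths are in mm, angles in degrees, forces in N, time in s.
With the tool pointing down it reaches from about 425 to 1125 mm from the base axis. Payload 14.9 kg.
Tool frame: the origin (TCP) lies between the finger pads; the fingertips stand 22 mm ahead of it and the grasp point (between the pads) lies 3 mm ahead of it; x points along the fingers, z is the direction in which the jaws open and shut, and the axes are right-handed (so a half turn about x gives the same grasp; the last joint's range is limited). The gripper opens to 91 mm and grips with 3 to 60 N. Pads are 32 mm wide; open, the fingers measure 118 mm over their backs; the gripper's body (76 mm by 178 mm) begins 60 mm behind the grasp point.
Start: joints at [74.181, 21.709, 99.362, -0, 58.929, -1.908], TCP at [168.302, 679.48, 235.932] pointing down, gripper open.
Joint ranges: [-158.91, 158.91], [-42.39, 125.64], [0.06, 152.35], [-60.88, 240.88], [17.5, 164.5], [-176.32, 176.32]. Speed limits (degrees/s): [108.29, 108.29, 136.94, 180, 180, 180].

INTERFACE

Orientations are given as a 3x3 rotation matrix whose columns are the frame's x, y, z axes.
In Python, from workcell import get_state, imaging, env gives the robot as it stands.
- The arm moves only by the tool send_rows, never from a script. Its argument "plan" is a list of rows, each an object of numbers: "hand": the closure in counts, from 0 (fully open) to 255 (shut); "x", "y", "z": the shift along the tool's x, y, z in units of 40 mm (1.0 is 40 mm); "ax", "ay", "az": the turn, a rotation vector about the tool's x, y, z in units of 6 degrees (1.0 is 6 degrees). A call has 1 to 5 rows; each row shifts and turns the pose as measured when the row begins, along the tool's axes as they then stand; what a row does not reach is not made up. A row lasts 1/12 s, in which the tool goes at most 41.7 mm and 7.16 degrees, less where a joint would pass 70% of its speed; a pose out of reach is approached as far as the arm can. A call is refused whole if a number of a shift passes 1 or a number of a turn 1, either way. A call with a gripper value outside its range is refused whole. The fingers move at their own pace and stop on an object; the grip force is fixed at half the most. Time passes only in rows, so rows that do not move let the fingers close. It gives the time, the measured TCP pose, the force and the opening at its end, in the units of the state.
- get_state(): the state, without advancing time (a new reading comes with each control period).
- imaging.capture(name): name is "scene" or "top" or "wrist"; returns a dict with "pixels" (480x640x3 uint8, red, green, blue), "range_z" (480x640 float32, mm along the optical axis (not along the pixel's ray), 0 where there is no reading), "fovy" (degrees; the focal length in pixels is half the picture's height over the tangent of half this angle, whatever the lens; pixels are square), "cx", "cy" (the principal point, pixels), "extrinsics" (4x4, takes a point from camera to world coordinates). Camera axes: x right, y down, z forward; pixel columns grow to the right and rows downward; lengths in mm; the calibration is good to about 2 mm. A picture is of the moment at which its call begins.
- env.finish_job(): hands the job in, once; it reports no verdict.
The state is a dict: "clock": time; "q": joint angles; "joint_vel": joint speeds; "joint_torque": joint torques, N m; "tool_pos": TCP position; "eef_rot": TCP orientation; "wrist_force": force on the tool from outside, world axes, zero at the start; "wrist_torque": the same for the moment, N m; "width": finger opening in mm.
Only numpy, scipy, OpenCV 4.12 (cv2) and the standard library are available. Lean on these libraries where they do the work, as an engineer would, in place of code of your own. Each camera call takes 0.05 s, during which the arm holds its last target.

TASK

Pick up the portafilter at its balance point, on the metal neck close to the heavy head, lift it well clear and carry it level so that the loose funnel stays on it. Lay it gently in the scale's cradle, head centred on the round pad and handle in the fork, and let go of it. Then press the scale's tare button fully down and let it come back up; leave the pitcher, cup, tamper and milk bottle where they are.

Things in the scene. Friction and masses are not known exactly. Their poses are not given: they have to be found in the camera images.
- portafilter: Portafilter lying level, 221 mm long, 0.55 kg: steel cup head (62 mm across, 44 high), flat-sided steel neck (14 mm wide, 18 tall), black round handle (30 thick) sloping to its butt. Origin: on the underside plane below the balance point; z up, +x to the handle. Head centre x = -54 mm, bare neck x = -23 to +20 mm (centre line z = 30 mm), butt end x = +136 mm. Rests on head bottom and butt
- pf_balance (a point): The balance point of the portafilter with its funnel on: on the neck's centre line, 54 mm from the head's centre towards the handle, 30 mm above the underside; same axes as the portafilter. Grip the neck here across its 14 mm width
- pf_head (a point): Centre of the head's flat bottom; same axes as the portafilter
- pf_handle (a point): Point on the handle's centre line that belongs over the fork: 130 mm from the head's centre, 22.6 mm above the underside plane (the handle's lower side is 7.4 mm above that plane here); same axes as the portafilter
- pf_seat (a point): Where the funnel's origin lies when it sits on the portafilter: on the head's axis, 36 mm above the underside
- funnel: Aluminium dosing funnel ring, 72 mm across at its upper rim, 24 mm high, 40 g; it sits loose on the head with an 8 mm deep spigot in the head's mouth (about 2 mm play all round) and its upper rim 60 mm above the portafilter's underside. Origin: centre of the spigot's lower end, z up
- scale: Black counter scale fixed to the table, 220 x 150 mm, top at 28 mm, with a portafilter cradle along its line y = +30 mm: round pad at x = -68 mm, fork at x = +62 mm. Display and tare button lie on the -y half. Origin: centre of its underside, z up; +x is the way the portafilter's handle must point
- scale_pad (a point): Centre of the top of the round steel head pad (68 mm across), 40 mm above the table; the centre of the head's bottom belongs here. Same axes as the scale
- scale_fork (a point): Middle of the top of the fork's cross wire, 47.4 mm above the table, 130 mm from the pad's centre; the handle lies on it, centred. Its two prongs rise to 75 mm above the table, 36 mm apart (clear) at the bottom and 56 mm at the top. Same axes as the scale
- tare_top (a point): Centre of the top of the round steel tare button (26 mm across, in a 42 mm housing), at x = +65, y = -50 mm on the scale, 50 mm above the table when up; press it straight down
- tare (a joint): Travel of the tare button in m: 0 is up, 0.006 is fully down; it springs back and takes 5 N to press fully
- pitcher: Bystander: steel milk pitcher, 92 mm across, 105 mm high, handle towards its +y. Origin: centre of its underside
- cup: Bystander: white cup with a handle, 84 mm across, 62 mm high. Origin: centre of its underside
- tamper: Bystander: upright tamper, 58 mm across, 94 mm high. Origin: centre of its underside
- milk: Bystander: white milk bottle, 84 mm across, 220 mm high. Origin: centre of its underside

How it is judged:
By the outcome, as a careful person would: the job done as asked, in the order asked, and still so for the second after the job is handed in, with the robot touching nothing.
It also fails if it takes over 59 s, if anything falls off the work surface, if the arm or the gripper's body presses on something with over 40 N, if the wrist force passes 120 N, or if a joint passes its speed limit or range.

## Working session

There is one attempt and no reset: what is moved stays moved. The work goes in short steps, Python scripts to look and compute and a tool call to move; the robot and the scene stay as the last step left them, time stands still between calls to the robot, and variables do not carry over. Pictures are saved under pics/ and viewed, and the job is handed in when it is done.

Besides the shell and the picture viewer there is one more tool, called after ">>>" as name([rows], argument=value, ...), one row to a line, values as JSON. send_rows: Moves the arm, as the interface text tells. Its arguments: {"type":"object","properties":{"plan":{"type":"array"}},"required":["plan"]}

```bash
ls; mkdir -p pics
cat > h.py <<'E'
import numpy as np,cv2
from workcell import get_state, imaging, env
def cap(name,fn=None):
    d=imaging.capture(name)
    if fn: cv2.imwrite('pics/'+fn,d['pixels'][:,:,::-1])
    np.savez(''+name+'.npz',**d)
    return d
def K(d):
    f=240/np.tan(np.radians(float(d['fovy'])/2)); return f,float(d['cx']),float(d['cy'])
def ray(d,u,v,z):
    f,cx,cy=K(d);T=np.array(d['extrinsics']);r=T[:3,:3]@np.array([(u-cx)/f,(v-cy)/f,1]);o=T[:3,3]
    return o+r*(z-o[2])/r[2]
def cloud(d):
    f,cx,cy=K(d);T=np.array(d['extrinsics']);Z=np.array(d['range_z']).astype(float)
    v,u=np.mgrid[:480,:640]
    P=np.stack([(u-cx)/f*Z,(v-cy)/f*Z,Z],-1)@T[:3,:3].T+T[:3,3]
    P[Z==0]=np.nan
    return P
E
python3 - <<'E'
from h import *
s=get_state(); print(s)
for n in ['scene','top','wrist']:
    d=cap(n,n+'0.png'); print(n,d['fovy'],d['cx'],d['cy'],np.round(d['extrinsics'],3).tolist())
E
```

```text
pics
{'clock': 0.0, 'q': array([ 7.41783932e+01,  2.17392560e+01,  9.93962959e+01,  1.41409149e-03,
        5.89275235e+01, -1.90936063e+00]), 'joint_vel': array([ 0.09204874,  0.01314066,  0.0423865 , -0.01619919,  0.0123845 ,
       -0.11994863]), 'joint_torque': array([-3.86385829e-03, -7.63676262e+01, -4.34400845e+01,  6.50080643e-02,
        4.21079854e-02, -7.38986046e-05]), 'tool_pos': array([168.2192906 , 679.09867322, 235.27325781]), 'eef_rot': array([[-3.20483517e-04, -9.70662039e-01,  2.40447714e-01],
       [-1.05340213e-03,  2.40447920e-01,  9.70661469e-01],
       [-9.99999394e-01,  5.77928676e-05, -1.09955706e-03]]), 'wrist_force': array([ 0.05459625, -0.22277876,  0.89428492]), 'wrist_torque': array([ 0.01289973, -0.04369774,  0.03321208]), 'width': 91.16845564352393}
scene 44.62911990620546 324.52565056377006 247.42350227096424 [[-0.447, 0.728, -0.52, 1319.699], [0.894, 0.358, -0.268, 371.356], [-0.009, -0.585, -0.811, 1203.653], [0.0, 0.0, 0.0, 1.0]]
top 47.37803989689715 315.87870615207066 244.21506489849034 [[0.01, -0.979, 0.204, 301.688], [-1.0, -0.01, 0.001, 7.071], [0.001, -0.204, -0.979, 1461.077], [0.0, 0.0, 0.0, 1.0]]
wrist 63.364612491454544 319.1783156919261 244.90179716473608 [[0.24, 0.938, 0.248, 98.895], [0.971, -0.232, -0.062, 696.515], [-0.001, 0.256, -0.967, 383.943], [0.0, 0.0, 0.0, 1.0]]
```

View pics/scene0.png

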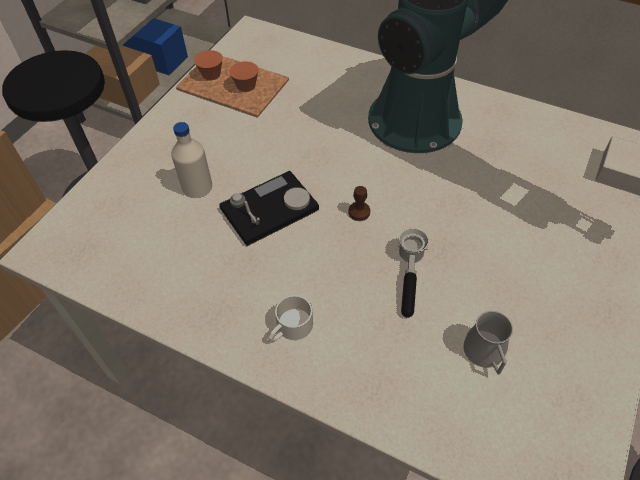

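View pics/top0.png

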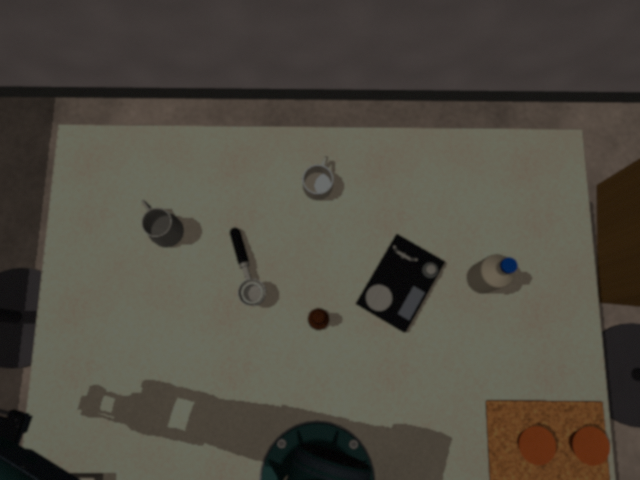

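View pics/wrist0.png

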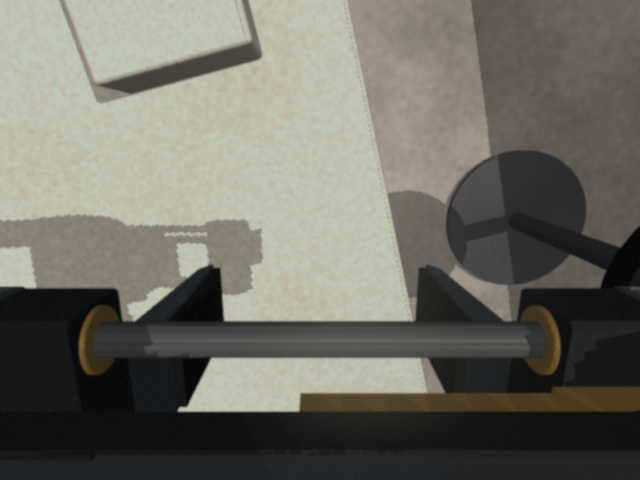

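The scene view shows the portafilter with its head at (413,243) and butt at (408,315), and the scale at (270,207). In the top view the head is at (251,292), the butt at (235,230), the pad at (379,297), the fork at (405,250) and the tare button at (430,270).

```bash
cat > m.py <<'E'
from h import *
for n,boxes in [('top',dict(pf=(215,220,275,312),scale=(345,225,455,340))),('scene',dict(pf=(390,222,436,325),scale=(210,165,330,250)))]:
    d=np.load(n+'.npz'); P=cloud(d)
    for k,(a,b,c,e) in boxes.items():
        Q=P[b:e,a:c].reshape(-1,3); C=d['pixels'][b:e,a:c].reshape(-1,3).astype(int)
        z=Q[:,2]; tz=np.nanmedian(P[b-5:b+3,a:a+20,2])
        print(n,k,'table z',tz)
        if k=='pf':
            m=(z>tz+8); 
            print('dark',cv2.fitLine(Q[m&(C.sum(1)<130)][:,:2].astype(np.float32),2,0,.01,.01).ravel(),np.median(Q[m&(C.sum(1)<130)],0))
            m2=z>tz+50; print('rim',m2.sum(),cv2.minEnclosingCircle(Q[m2][:,:2].astype(np.float32)),z[m2].max())
        else:
            m=(z>tz+18)
            r=cv2.minAreaRect(Q[m&(z<tz+36)][:,:2].astype(np.float32)); print('rect',r,cv2.boxPoints(r).tolist())
E
python3 m.py
python3 - <<'E'
import cv2
a=cv2.imread('pics/top0.png');cv2.imwrite('pics/t1.png',cv2.resize(a[215:345,210:470],None,fx=3,fy=3,interpolation=2))
a=cv2.imread('pics/scene0.png');cv2.imwrite('pics/s1.png',cv2.resize(a[160:330,200:450],None,fx=3,fy=3,interpolation=2))
E
```

```text
top pf table z -0.28113314555753277
dark [9.4771111e-01 3.1912953e-01 5.9382135e+02 2.1463060e+02] [593.63020765 214.704317    34.53042414]
rim 233 ((494.75201416015625, 182.33505249023438), 64.76765441894531) 66.03258900832293
top scale table z -0.5202365802913391
rect ((500.6844482421875, -215.37132263183594), (150.43960571289062, 221.40859985351562), 59.64889907836914) [[367.14434814453125, -224.34329223632812], [558.2078247070312, -336.22052001953125], [634.2245483398438, -206.39935302734375], [443.16107177734375, -94.52212524414062]]
scene pf table z -1.62538386446613
dark [9.4765747e-01 3.1928882e-01 6.0198505e+02 2.1916768e+02] [602.24948362 219.36558028  31.87446198]
rim 234 ((468.4834899902344, 175.2721710205078), 38.134891510009766) 64.2405971513881
scene scale table z -1.6621129968584683
rect ((481.02862548828125, -250.89744567871094), (247.20494079589844, 221.16616821289062), 58.987552642822266) [[322.56982421875, -299.85650634765625], [512.1214599609375, -413.80670166015625], [639.4874267578125, -201.93838500976562], [449.935791015625, -87.98818969726562]]
```

View pics/t1.png

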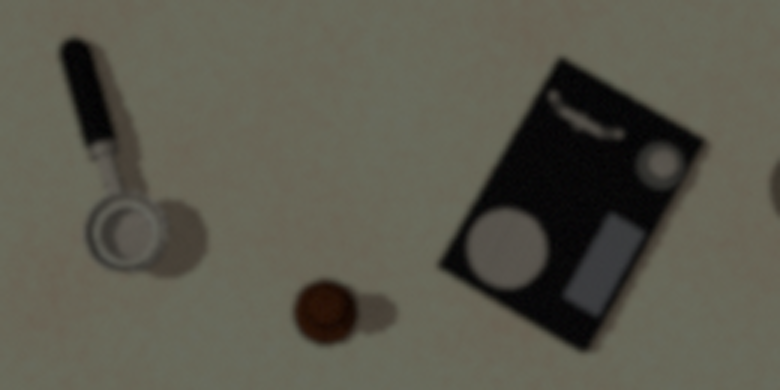

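View pics/s1.png

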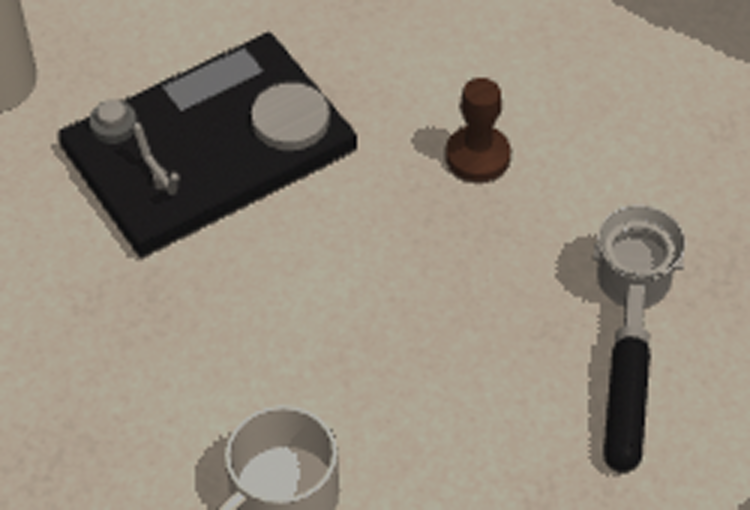

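```bash
cat >> h.py <<'E'
from scipy.spatial.transform import Rotation as R
def Rtar(yaw):  # tool x down, tool y heading yaw(deg)
    c,s=np.cos(np.radians(yaw)),np.sin(np.radians(yaw))
    y=np.array([c,s,0]);x=np.array([0,0,-1.]);return np.stack([x,y,np.cross(x,y)],1)
def plan(tp,yaw,step=36,n=None,ang=5.4):
    s=get_state();p=s['tool_pos'];Rm=s['eef_rot'];tp=np.array(tp,float);Rt=Rtar(yaw)
    rv=R.from_matrix(Rm.T@Rt).as_rotvec(degrees=True)
    k=int(max(1,np.ceil(np.linalg.norm(tp-p)/step),np.ceil(np.linalg.norm(rv)/ang))) if n is None else n
    print('t',round(s['clock'],2),'pos',p.round(1),'err',(tp-p).round(1),'rv',rv.round(2),'F',np.round(s['wrist_force'],1),'w',round(s['width'],1),'rows',k)
    for i in range(k):
        Rc=Rm@R.from_rotvec(rv*i/k,degrees=True).as_matrix()
        d=Rc.T@((tp-p)/k)/40; t=rv/k/6
        print('x %.2f y %.2f z %.2f ax %.2f ay %.2f az %.2f'%(*d,*t))
E
python3 - <<'E'
from h import *
t=np.load('top.npz');s=np.load('scene.npz')
a=ray(t,251.7,292.3,60);b=ray(s,413.7,240.3,60);print(a,b)
h=(a+b)/2;u=np.array([.9477,.3192,0]);bal=h+54*u;print(bal)
print('pad',ray(t,210+507/3,215+248/3,40),ray(s,200+291/3,160+113/3,40),'btn',ray(t,210+660/3,215+164/3,50),ray(s,200+113/3,160+108/3,50))
print('others', ray(t,160,222,100),ray(t,320,180,60),ray(t,318,318,90))
tp=bal+95*u;tp[2]=300;print(tp);plan(tp,198.6)
E
```

```text
[465.40028884 172.20802281  60.        ] [471.3070936  177.55376371  60.        ]
[519.52949122 192.11769326  60.        ]
pad [ 457.13094243 -156.95321105   40.        ] [ 461.33647301 -150.38297797   40.        ] btn [ 530.5747141  -289.90302793   50.        ] [ 531.69998763 -287.35726853   50.        ]
others [638.95671537 408.57300156 100.        ] [ 7.69268224e+02 -6.43048604e-01  6.00000000e+01] [399.40829785   1.41174399  90.        ]
[609.56099122 222.44169326 300.        ]
t 0.15 pos [168.2 679.2 235.5] err [ 441.4 -456.8   64.5] rv [-3.251e+01 -4.000e-02 -1.000e-02] F [ 0.1  0.3 -0.7] w 91.6 rows 18
x -0.09 y -0.75 z -0.47 ax -0.30 ay -0.00 az -0.00
x -0.09 y -0.73 z -0.49 ax -0.30 ay -0.00 az -0.00
x -0.09 y -0.72 z -0.51 ax -0.30 ay -0.00 az -0.00
x -0.09 y -0.70 z -0.54 ax -0.30 ay -0.00 az -0.00
x -0.09 y -0.68 z -0.56 ax -0.30 ay -0.00 az -0.00
x -0.09 y -0.66 z -0.58 ax -0.30 ay -0.00 az -0.00
x -0.09 y -0.65 z -0.60 ax -0.30 ay -0.00 az -0.00
x -0.09 y -0.63 z -0.62 ax -0.30 ay -0.00 az -0.00
x -0.09 y -0.61 z -0.64 ax -0.30 ay -0.00 az -0.00
x -0.09 y -0.59 z -0.66 ax -0.30 ay -0.00 az -0.00
x -0.09 y -0.57 z -0.68 ax -0.30 ay -0.00 az -0.00
x -0.09 y -0.54 z -0.69 ax -0.30 ay -0.00 az -0.00
x -0.09 y -0.52 z -0.71 ax -0.30 ay -0.00 az -0.00
x -0.09 y -0.50 z -0.73 ax -0.30 ay -0.00 az -0.00
x -0.09 y -0.48 z -0.74 ax -0.30 ay -0.00 az -0.00
x -0.09 y -0.45 z -0.76 ax -0.30 ay -0.00 az -0.00
x -0.09 y -0.43 z -0.77 ax -0.30 ay -0.00 az -0.00
x -0.09 y -0.40 z -0.78 ax -0.30 ay -0.00 az -0.00
```

>>> send_rows([
  {"hand": 0, "x": -0.2, "y": -0.75, "z": -0.47, "ax": -0.3, "ay": 0, "az": 0},
  {"hand": 0, "x": -0.2, "y": -0.73, "z": -0.49, "ax": -0.3, "ay": 0, "az": 0},
  {"hand": 0, "x": -0.2, "y": -0.72, "z": -0.51, "ax": -0.3, "ay": 0, "az": 0},
  {"hand": 0, "x": -0.2, "y": -0.7, "z": -0.54, "ax": -0.3, "ay": 0, "az": 0},
  {"hand": 0, "x": -0.2, "y": -0.68, "z": -0.56, "ax": -0.3, "ay": 0, "az": 0},
])

```text
clock: 0.57
tool_pos: [290.2, 550.5, 273.2]
eef_rot: [[-0.003, -0.997, 0.073], [-0.004, 0.073, 0.997], [-1.0, 0.002, -0.005]]
wrist_force: [0.1, 0.4, 0.6]
width: 90.9
```

>>> send_rows([
  {"hand": 0, "x": -0.2, "y": -0.66, "z": -0.58, "ax": -0.3, "ay": 0, "az": 0},
  {"hand": 0, "x": -0.2, "y": -0.65, "z": -0.6, "ax": -0.3, "ay": 0, "az": 0},
  {"hand": 0, "x": -0.2, "y": -0.63, "z": -0.62, "ax": -0.3, "ay": 0, "az": 0},
  {"hand": 0, "x": -0.1, "y": -0.61, "z": -0.64, "ax": -0.3, "ay": 0, "az": 0},
  {"hand": 0, "x": 0, "y": -0.59, "z": -0.66, "ax": -0.3, "ay": 0, "az": 0},
])

```text
clock: 0.98
tool_pos: [419.9, 418.5, 304.0]
eef_rot: [[-0.002, -0.996, -0.093], [-0.004, -0.093, 0.996], [-1.0, 0.002, -0.004]]
wrist_force: [0.9, 1.0, 0.1]
width: 91.5
```

>>> send_rows([
  {"hand": 0, "x": 0, "y": -0.57, "z": -0.68, "ax": -0.3, "ay": 0, "az": 0},
  {"hand": 0, "x": 0, "y": -0.54, "z": -0.69, "ax": -0.3, "ay": 0, "az": 0},
  {"hand": 0, "x": 0, "y": -0.52, "z": -0.71, "ax": -0.3, "ay": 0, "az": 0},
  {"hand": 0, "x": 0, "y": -0.5, "z": -0.73, "ax": -0.3, "ay": 0, "az": 0},
  {"hand": 0, "x": 0, "y": -0.48, "z": -0.74, "ax": -0.3, "ay": 0, "az": 0},
])

```text
clock: 1.4
tool_pos: [550.5, 287.0, 305.0]
eef_rot: [[-0.001, -0.967, -0.256], [-0.003, -0.256, 0.967], [-1.0, 0.002, -0.003]]
wrist_force: [0.4, 0.6, -0.5]
width: 90.8
```

Run:
```python
from h import *
plan([609.6,222.4,300],198.6)
```

```text
t 1.4 pos [550.5 287.  305. ] err [ 59.1 -64.6  -5. ] rv [-3.77 -0.16 -0.11] F [ 0.4  0.6 -0.5] w 90.8 rows 3
x 0.04 y -0.34 z -0.65 ax -0.21 ay -0.01 az -0.01
x 0.04 y -0.32 z -0.65 ax -0.21 ay -0.01 az -0.01
x 0.04 y -0.31 z -0.66 ax -0.21 ay -0.01 az -0.01
```

>>> send_rows([
  {"hand": 0, "x": 0.04, "y": -0.34, "z": -0.65, "ax": -0.21, "ay": 0, "az": 0},
  {"hand": 0, "x": 0.04, "y": -0.32, "z": -0.65, "ax": -0.21, "ay": 0, "az": 0},
  {"hand": 0, "x": 0.04, "y": -0.31, "z": -0.66, "ax": -0.21, "ay": 0, "az": 0},
  {"hand": 0},
])

```text
schema error: expected keys hand, x, y, z, ax, ay, az
```

Run:
```python
from h import *
d=cap('wrist','w1.png');plan([609.6,222.4,300],198.6)
```

```text
t 1.45 pos [554.1 283.6 305.1] err [ 55.5 -61.2  -5.1] rv [-3.72 -0.24 -0.04] F [ 1.2 -4.7 -0.7] w 91.5 rows 3
x 0.04 y -0.32 z -0.61 ax -0.21 ay -0.01 az -0.00
x 0.04 y -0.30 z -0.62 ax -0.21 ay -0.01 az -0.00
x 0.04 y -0.29 z -0.62 ax -0.21 ay -0.01 az -0.00
```

View pics/w1.png

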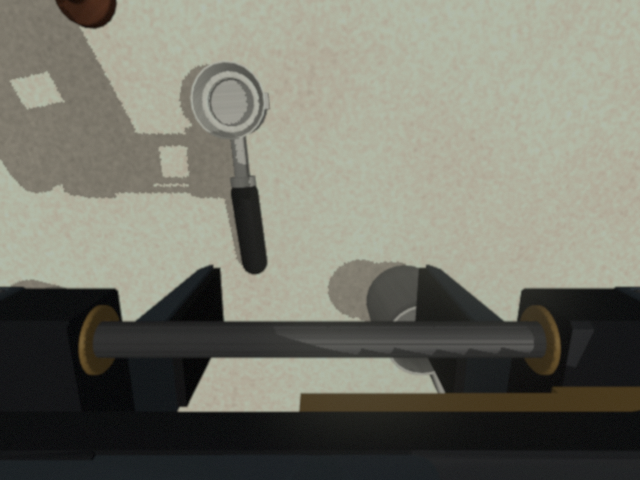

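The wrist view shows the whole portafilter: funnel rim centred near (229,99), neck at (240,160), butt at (255,270). The tamper is at top left and the pitcher is under the right finger.

```bash
cat > pf.py <<'E'
from h import *
def measure(fn='wrist.npz'):
    d=np.load(fn);P=cloud(d);g=d['pixels'].astype(int).sum(2)
    z=P[...,2]
    # handle mask: dark pixels, height 5..45
    m=((g<130)&(z>5)&(z<50)).astype(np.uint8); m[285:]=0
    n,l,st,c=cv2.connectedComponentsWithStats(m);k=1+st[1:,4].argmax();H=l==k
    r=cv2.minAreaRect(np.argwhere(H)[:,::-1].astype(np.float32));print('handle px',r,st[k])
    box=cv2.boxPoints(r);e=[(box[0]+box[3])/2,(box[1]+box[2])/2] if r[1][0]<r[1][1]*0+0 else None
    mids=[(box[i]+box[(i+1)%4])/2 for i in range(4)]
    ds=[np.linalg.norm(box[i]-box[(i+1)%4]) for i in range(4)]
    sh=[mids[i] for i in np.argsort(ds)[:2]]
    sh.sort(key=lambda q:q[1]);print('ends px',sh)
    A=ray(d,*sh[0],30);B=ray(d,*sh[1],19);print('neck end',A,'butt',B)
    # rim: top funnel z 55..65
    mr=((z>53)&(z<68)).astype(np.uint8);mr[285:]=0
    n,l,st,c=cv2.connectedComponentsWithStats(mr);k=1+st[1:,4].argmax();print('rim st',st[k],z[l==k].mean())
    cs,_=cv2.findContours((l==k).astype(np.uint8),cv2.RETR_EXTERNAL,cv2.CHAIN_APPROX_NONE)
    el=cv2.fitEllipse(max(cs,key=len));print('rim el',el)
    C=ray(d,*el[0],60);print('rim c',C)
    return A,B,C
if __name__=='__main__':
    A,B,C=measure()
    for p in (A,B): print('yaw rim->',np.degrees(np.arctan2(*(p-C)[1::-1])),np.linalg.norm((p-C)[:2]))
    print('yaw A->B',np.degrees(np.arctan2(*(B-A)[1::-1])))
E
python3 pf.py
```

```text
handle px ((248.80093383789062, 229.56402587890625), (86.55026245117188, 25.046640396118164), 82.47618103027344) [ 232  187   34   86 2007]
ends px [array([243.13455, 186.66147], dtype=float32), array([254.46732, 272.46658], dtype=float32)]
neck end [547.58727168 199.88604339  30.        ] butt [644.38710533 231.93360699  19.        ]
rim st [ 191   60   75   79 1286] 57.477658589993766
rim el ((227.62425231933594, 99.27252960205078), (72.58147430419922, 79.00080871582031), 157.72512817382812)
rim c [465.51197935 173.22576963  60.        ]
yaw rim-> 17.995197686454542 86.29671956957166
yaw rim-> 18.170131176356723 188.26290357920254
yaw A->B 18.31818094272958
```

Run:
```python
from h import *
plan([519,190.5,215],198.2)
```

```text
t 1.45 pos [554.1 283.6 305.1] err [-35.1 -93.1 -90.1] rv [-3.32 -0.24 -0.04] F [ 1.2 -4.7 -0.7] w 91.5 rows 4
x 0.57 y 0.36 z -0.50 ax -0.14 ay -0.01 az -0.00
x 0.56 y 0.37 z -0.50 ax -0.14 ay -0.01 az -0.00
x 0.56 y 0.38 z -0.49 ax -0.14 ay -0.01 az -0.00
x 0.56 y 0.38 z -0.49 ax -0.14 ay -0.01 az -0.00
```

>>> send_rows([
  {"hand": 0, "x": 0.56, "y": 0.36, "z": -0.5, "ax": -0.14, "ay": 0, "az": 0},
  {"hand": 0, "x": 0.56, "y": 0.37, "z": -0.5, "ax": -0.14, "ay": 0, "az": 0},
  {"hand": 0, "x": 0.56, "y": 0.38, "z": -0.49, "ax": -0.14, "ay": 0, "az": 0},
  {"hand": 0, "x": 0.56, "y": 0.38, "z": -0.49, "ax": -0.14, "ay": 0, "az": 0},
  {"hand": 0, "x": 0, "y": 0, "z": 0, "ax": 0, "ay": 0, "az": 0},
])

```text
clock: 1.87
tool_pos: [520.4, 184.9, 212.9]
eef_rot: [[0.003, -0.95, -0.313], [-0.003, -0.313, 0.95], [-1.0, -0.002, -0.004]]
wrist_force: [-0.1, 0.3, -1.2]
width: 91.5
```

```bash
python3 - <<'E'
from h import *
d=cap('wrist','w2.png');plan([519,190.5,215],198.2)
E
python3 pf.py
```

```text
t 1.92 pos [521.9 186.4 214.8] err [-2.9  4.1  0.2] rv [-0.04 -0.19  0.25] F [-0.5  0.2  0. ] w 91.2 rows 1
x -0.01 y 0.04 z 0.12 ax -0.01 ay -0.03 az 0.04
handle px ((150.0, 27.5), (55.0, 72.0), 90.0) [ 114    0   73   56 1833]
ends px [array([186. ,  27.5], dtype=float32), array([114. ,  27.5], dtype=float32)]
neck end [404.32419757  38.081256    30.        ] butt [420.58813515 -20.44366761  19.        ]
rim st [ 282  115   93   96 2013] 57.43612566082957
rim el ((327.92706298828125, 162.681640625), (92.47602844238281, 94.40231323242188), 6.759468078613281)
rim c [465.34136932 172.97360869  60.        ]
yaw rim-> -114.33912975497996 148.05080906284059
yaw rim-> -103.0279344008966 198.527314852184
yaw A->B -74.46951407086483
```

View pics/w2.png

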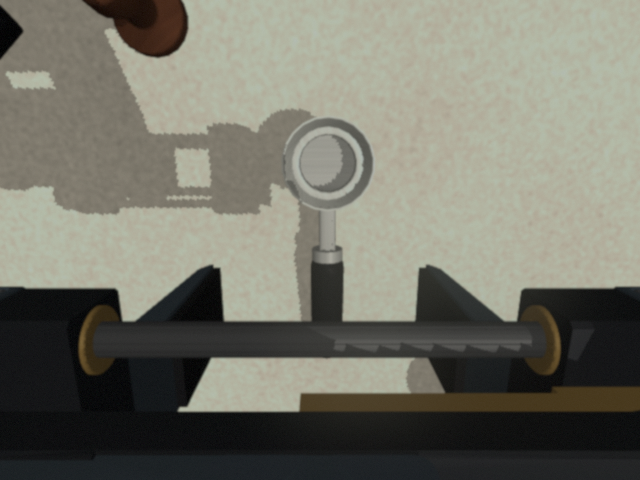

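The wrist view now shows the funnel rim at (328,163), the neck at about (328,230), and the handle's start at (327,262). The portafilter is aligned with the picture's vertical axis.

Run:
```python
from h import *
d=np.load('wrist.npz');g=d['pixels'].astype(int).sum(2)
for r in (215,230,240): print(r,g[r,308:350].tolist())
for r in (275,290,305): 
    c=np.where(g[r,290:370]<130)[0]+290;print(r,c.min(),c.max())
P=cloud(d);print(P[225:240,327].round(1)[::5]);
C=ray(d,327.9,162.7,60)
for u,v,z in ((328,220,39),(328,240,39),(327,262,30),(327,290,30),(327,310,30)):
    p=ray(d,u,v,z);print(p,np.degrees(np.arctan2(*(p-C)[1::-1])),np.linalg.norm((p-C)[:2]))
```

```text
215 [359, 356, 356, 359, 361, 364, 368, 360, 359, 342, 322, 310, 353, 399, 423, 435, 444, 453, 455, 459, 463, 465, 467, 473, 469, 455, 438, 446, 495, 511, 516, 515, 512, 510, 509, 507, 512, 506, 508, 507, 516, 517]
230 [365, 361, 359, 359, 359, 366, 368, 370, 373, 365, 340, 317, 351, 394, 420, 431, 441, 449, 458, 454, 462, 461, 466, 465, 466, 454, 431, 437, 498, 512, 511, 516, 516, 514, 515, 505, 511, 513, 517, 517, 517, 514]
240 [372, 373, 370, 365, 362, 356, 352, 356, 360, 353, 335, 311, 348, 389, 416, 431, 439, 446, 452, 453, 457, 458, 461, 461, 457, 449, 420, 428, 485, 510, 518, 515, 517, 509, 511, 513, 514, 515, 516, 517, 518, 524]
275 312 328
290 312 340
305 312 340
[[515.4 189.3  39.6]
 [519.9 190.9  37.5]
 [523.8 192.2  38.8]]
[511.14239813 188.81411513  39.        ] 19.102626047436743 48.44958832744378
[527.6358419  194.35106658  39.        ] 18.958521932198398 65.84704039099903
[549.21888753 200.82981562  30.        ] 18.384913559706835 88.36856008763334
[574.51715749 209.30394734  30.        ] 18.416064763845498 115.0483345649453
[593.21027639 215.56555937  30.        ] 18.431158446553926 134.76227388617886
```

Run:
```python
from h import *
d=np.load('wrist.npz');g=d['pixels'].astype(int).sum(2)
print(g[240:270,321:333:5].T.tolist())
for v in (244,246,248): p=ray(d,328,v,39);print(v,np.linalg.norm((p-ray(d,327.9,162.7,60))[:2]))
plan([517.2,190.3,95],198.5)
```

```text
[[389, 387, 389, 387, 388, 386, 390, 385, 382, 353, 308, 293, 344, 381, 393, 393, 393, 392, 392, 396, 395, 393, 364, 285, 180, 141, 132, 133, 126, 127], [452, 451, 454, 448, 453, 453, 449, 448, 445, 424, 361, 301, 338, 404, 430, 435, 435, 433, 433, 434, 434, 432, 415, 333, 221, 156, 144, 141, 142, 140], [461, 459, 459, 439, 428, 442, 454, 461, 441, 385, 317, 311, 403, 472, 488, 490, 487, 488, 488, 486, 489, 486, 460, 358, 220, 154, 143, 143, 145, 149]]
244 69.38382524641341
246 71.15950596453452
248 72.94007207877098
t 1.92 pos [521.9 186.4 214.8] err [  -4.7    3.9 -119.8] rv [-0.34 -0.19  0.25] F [-0.5  0.2  0. ] w 91.2 rows 4
x 0.75 y 0.02 z 0.03 ax -0.01 ay -0.01 az 0.01
x 0.75 y 0.02 z 0.03 ax -0.01 ay -0.01 az 0.01
x 0.75 y 0.02 z 0.03 ax -0.01 ay -0.01 az 0.01
x 0.75 y 0.02 z 0.03 ax -0.01 ay -0.01 az 0.01
```

>>> send_rows([
  {"hand": 0, "x": 0.75, "y": 0.02, "z": 0.03, "ax": -0.02, "ay": -0.01, "az": 0.01},
  {"hand": 0, "x": 0.75, "y": 0.02, "z": 0.03, "ax": -0.02, "ay": -0.01, "az": 0.01},
  {"hand": 0, "x": 0.75, "y": 0.02, "z": 0.03, "ax": -0.02, "ay": -0.01, "az": 0.01},
  {"hand": 0, "x": 0.7, "y": 0.02, "z": 0.03, "ax": -0.02, "ay": -0.01, "az": 0.01},
  {"hand": 0, "x": 0, "y": 0, "z": 0, "ax": 0, "ay": 0, "az": 0},
])

```text
clock: 2.33
tool_pos: [523.3, 193.3, 98.1]
eef_rot: [[0.01, -0.948, -0.318], [0.005, -0.318, 0.948], [-1.0, -0.011, 0.001]]
wrist_force: [-1.0, -0.4, -1.0]
width: 91.2
```

Run:
```python
from h import *
d=cap('wrist','w3.png');plan([517.6,190.4,33],198.5)
```

```text
t 2.38 pos [524.5 193.6 100.5] err [ -6.9  -3.2 -67.5] rv [0.04 0.06 0.76] F [0.  0.1 0.2] w 90.9 rows 2
x 0.84 y 0.11 z -0.01 ax 0.00 ay 0.01 az 0.06
x 0.84 y 0.10 z -0.01 ax 0.00 ay 0.01 az 0.06
```

View pics/w3.png

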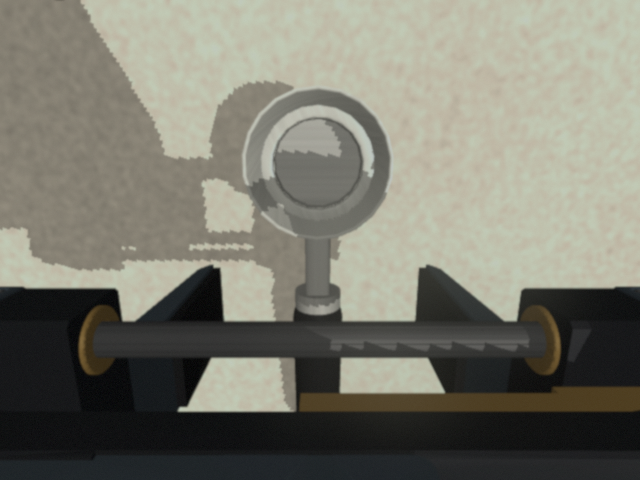

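The funnel rim is centred near (317,163), the neck spans columns 305–330, and the collar edge is at row ~286. The neck lies between the fingers.

Run:
```python
from h import *
d=np.load('wrist.npz')
C=ray(d,316.5,163,60);print(C)
for u,v in ((317.5,250),(318,275),(318,287)):
    p=ray(d,u,v,39);print(p,np.degrees(np.arctan2(*(p-C)[1::-1])),np.linalg.norm((p-C)[:2]))
```

```text
[465.40074245 172.35750346  60.        ]
[511.33159351 188.13358116  39.        ] 18.95629151705514 48.56467550906453
[525.16924735 193.05514527  39.        ] 19.100805772445074 63.25082256602811
[532.03487758 195.35208342  39.        ] 19.03889351490444 70.49013174066643
```

>>> send_rows([
  {"hand": 0, "x": 0.0, "y": 0.17, "z": -0.01, "ax": 0, "ay": 0.0, "az": 0.15},
  {"hand": 0, "x": 0.2, "y": 0.02, "z": 0.0, "ax": 0, "ay": 0, "az": 0},
  {"hand": 0, "x": 0, "y": 0, "z": 0, "ax": 0, "ay": 0, "az": 0},
])

```text
clock: 2.63
tool_pos: [519.7, 192.3, 96.6]
eef_rot: [[0.001, -0.948, -0.318], [0.001, -0.318, 0.948], [-1.0, -0.001, 0.001]]
wrist_force: [0.2, -0.2, 0.2]
width: 91.4
```

Run:
```python
from h import *
plan([517.6,190.4,33],198.5)
```

```text
t 2.63 pos [519.7 192.3  96.6] err [ -2.1  -1.9 -63.6] rv [0.06 0.05 0.06] F [ 0.2 -0.2  0.2] w 91.4 rows 2
x 0.79 y 0.03 z -0.02 ax 0.01 ay 0.00 az 0.00
x 0.79 y 0.03 z -0.01 ax 0.01 ay 0.00 az 0.00
```

>>> send_rows([
  {"hand": 0, "x": 0.5, "y": 0.05, "z": -0.02, "ax": 0, "ay": 0, "az": 0.04},
  {"hand": 0, "x": 0.5, "y": 0.05, "z": -0.01, "ax": 0, "ay": 0, "az": 0.04},
  {"hand": 0, "x": 0, "y": 0, "z": 0, "ax": 0, "ay": 0, "az": 0},
])

```text
clock: 2.88
tool_pos: [519.6, 191.2, 60.5]
eef_rot: [[0.001, -0.948, -0.318], [0.001, -0.318, 0.948], [-1.0, -0.001, 0.001]]
wrist_force: [0.1, -0.0, -0.5]
width: 91.4
```

Run:
```python
from h import *
plan([516.8,190.1,33],198.5)
```

```text
t 2.88 pos [519.6 191.2  60.5] err [ -2.8  -1.1 -27.5] rv [0.06 0.04 0.06] F [ 0.1 -0.  -0.5] w 91.4 rows 1
x 0.69 y 0.08 z -0.00 ax 0.01 ay 0.01 az 0.01
```

>>> send_rows([
  {"hand": 0, "x": 0.2, "y": 0.08, "z": 0.0, "ax": 0, "ay": 0, "az": 0.01},
  {"hand": 0, "x": 0.4, "y": 0.04, "z": 0, "ax": 0, "ay": 0, "az": 0.03},
  {"hand": 0, "x": 0.1, "y": 0.02, "z": 0, "ax": 0, "ay": 0, "az": 0.0},
  {"hand": 0, "x": 0, "y": 0, "z": 0, "ax": 0, "ay": 0, "az": 0},
])

```text
clock: 3.22
tool_pos: [516.6, 190.2, 35.7]
eef_rot: [[0.002, -0.948, -0.318], [0.001, -0.318, 0.948], [-1.0, -0.002, 0.001]]
wrist_force: [0.0, 0.1, 0.4]
width: 91.5
```

Run:
```python
from h import *
plan([516.8,190.1,33],198.5)
```

```text
t 3.22 pos [516.6 190.2  35.7] err [ 0.2 -0.1 -2.7] rv [0.04 0.04 0.14] F [0.  0.1 0.4] w 91.5 rows 1
x 0.07 y -0.00 z -0.00 ax 0.01 ay 0.01 az 0.02
```

>>> send_rows([
  {"hand": 100, "x": 0.07, "y": 0, "z": 0, "ax": 0.0, "ay": 0, "az": 0.02},
  {"hand": 160, "x": 0, "y": 0, "z": 0, "ax": 0, "ay": 0, "az": 0},
  {"hand": 190, "x": 0, "y": 0, "z": 0, "ax": 0, "ay": 0, "az": 0},
  {"hand": 200, "x": 0, "y": 0, "z": 0, "ax": 0, "ay": 0, "az": 0},
  {"hand": 200, "x": 0, "y": 0, "z": 0, "ax": 0, "ay": 0, "az": 0},
])

```text
clock: 3.63
tool_pos: [518.3, 190.7, 35.9]
eef_rot: [[0.003, -0.948, -0.318], [0.002, -0.318, 0.948], [-1.0, -0.004, 0.001]]
wrist_force: [0.5, -0.4, -0.4]
width: 60.8
```

Run:
```python
from h import *
d=cap('wrist','w4.png');plan([516.8,190.1,33],198.5)
```

```text
t 3.68 pos [518.3 190.8  35.9] err [-1.5 -0.7 -2.9] rv [0.05 0.04 0.23] F [-0.5 -0.1  0.5] w 56.5 rows 1
x 0.07 y 0.04 z -0.00 ax 0.01 ay 0.01 az 0.04
```

View pics/w4.png

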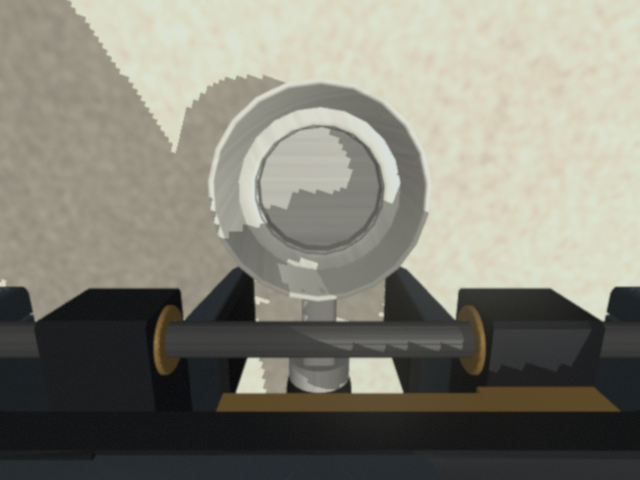

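The rim is centred at (319,190), symmetric between the closing fingers (columns 255–385), and the neck is between the pads.

>>> send_rows([
  {"hand": 200, "x": 0.12, "y": 0.05, "z": 0, "ax": 0.0, "ay": 0, "az": 0.05},
  {"hand": 210, "x": 0.05, "y": 0, "z": 0, "ax": 0, "ay": 0, "az": 0},
  {"hand": 220, "x": 0, "y": 0, "z": 0, "ax": 0, "ay": 0, "az": 0},
  {"hand": 230, "x": 0, "y": 0, "z": 0, "ax": 0, "ay": 0, "az": 0},
  {"hand": 230, "x": 0, "y": 0, "z": 0, "ax": 0, "ay": 0, "az": 0},
])

```text
clock: 4.1
tool_pos: [516.2, 190.1, 28.5]
eef_rot: [[-0.002, -0.948, -0.318], [0.0, -0.318, 0.948], [-1.0, 0.002, 0.001]]
wrist_force: [0.9, 0.2, -0.1]
width: 23.3
```

Run:
```python
from h import *
plan([516.8,190.1,33],198.5)
```

```text
t 4.1 pos [516.2 190.1  28.5] err [0.6 0.  4.5] rv [ 0.05  0.04 -0.1 ] F [ 0.9  0.2 -0.1] w 23.3 rows 1
x -0.11 y -0.01 z -0.00 ax 0.01 ay 0.01 az -0.02
```

>>> send_rows([
  {"hand": 215, "x": -0.11, "y": 0.0, "z": 0, "ax": 0.0, "ay": 0, "az": 0},
  {"hand": 215, "x": 0, "y": 0, "z": 0, "ax": 0, "ay": 0, "az": 0},
])

```text
clock: 4.27
tool_pos: [516.1, 190.0, 33.0]
eef_rot: [[-0.002, -0.948, -0.318], [-0.0, -0.318, 0.948], [-1.0, 0.002, 0.001]]
wrist_force: [-0.2, 0.0, -0.2]
width: 14.6
```

Run:
```python
from h import *
plan([516.8,190.1,33],198.5)
```

```text
t 4.27 pos [516.1 190.   33. ] err [0.7 0.1 0. ] rv [ 0.05  0.04 -0.14] F [-0.2  0.  -0.2] w 14.6 rows 1
x -0.00 y -0.02 z -0.00 ax 0.01 ay 0.01 az -0.02
```

Pose is right; close fully.

>>> send_rows([
  {"hand": 255, "x": 0, "y": 0.0, "z": 0, "ax": 0.0, "ay": 0, "az": 0},
  {"hand": 255, "x": 0, "y": 0, "z": 0, "ax": 0, "ay": 0, "az": 0},
  {"hand": 255, "x": 0, "y": 0, "z": 0, "ax": 0, "ay": 0, "az": 0},
  {"hand": 255, "x": 0, "y": 0, "z": 0, "ax": 0, "ay": 0, "az": 0},
])

```text
clock: 4.6
tool_pos: [515.6, 189.8, 32.9]
eef_rot: [[-0.003, -0.948, -0.318], [-0.0, -0.318, 0.948], [-1.0, 0.003, 0.001]]
wrist_force: [0.4, -1.6, -0.6]
width: 13.8
```

>>> send_rows([
  {"hand": 255, "x": -0.1, "y": 0.0, "z": 0, "ax": 0.0, "ay": 0, "az": 0},
  {"hand": 255, "x": -0.15, "y": 0, "z": 0, "ax": 0, "ay": 0, "az": 0},
  {"hand": 255, "x": -0.15, "y": 0, "z": 0, "ax": 0, "ay": 0, "az": 0},
  {"hand": 255, "x": 0, "y": 0, "z": 0, "ax": 0, "ay": 0, "az": 0},
])

```text
clock: 4.93
tool_pos: [514.9, 189.6, 49.8]
eef_rot: [[-0.005, -0.948, -0.318], [-0.001, -0.318, 0.948], [-1.0, 0.005, 0.001]]
wrist_force: [0.5, -0.3, -4.9]
width: 13.8
```

Run:
```python
from h import *
d=cap('wrist','w5.png');d=cap('scene','s5.png');a=d['pixels'][200:330,340:500,::-1];cv2.imwrite('pics/s5c.png',cv2.resize(a,None,fx=4,fy=4));plan([516.8,190.1,48],198.5)
```

```text
t 5.03 pos [514.6 189.5  49. ] err [ 2.2  0.6 -1. ] rv [ 0.05  0.04 -0.31] F [ 0.4 -0.1 -5.8] w 13.8 rows 1
x 0.02 y -0.06 z -0.00 ax 0.01 ay 0.01 az -0.05
```

View pics/w5.png

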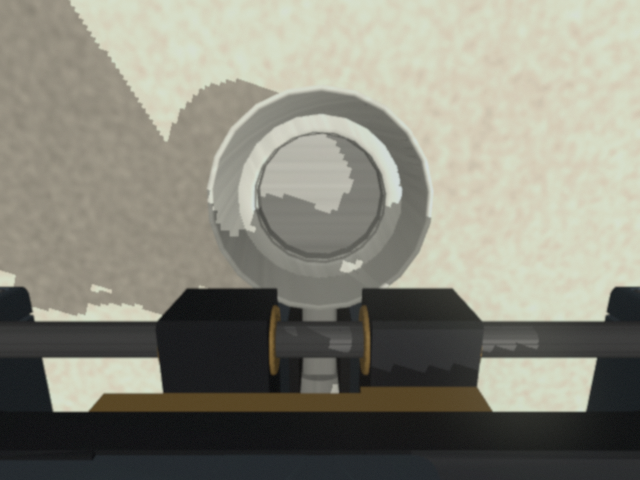

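View pics/s5c.png

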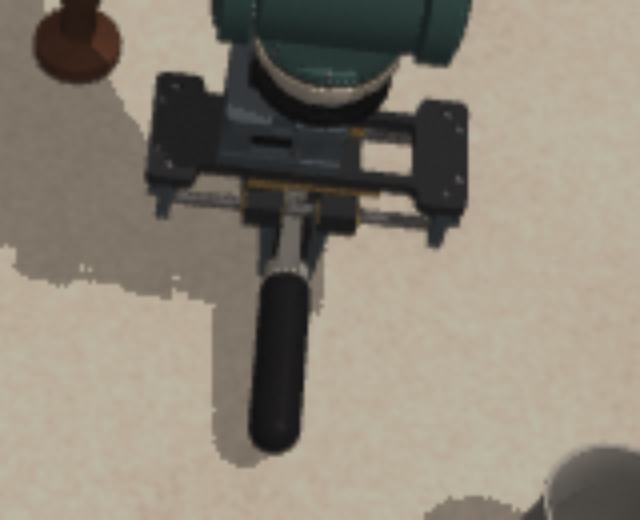

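The portafilter is lifted: the load is 5.8 N, the opening is 13.8 mm, and the funnel is still seated at (320,197). I'll raise it now.

>>> send_rows([
  {"hand": 255, "x": -0.25, "y": -0.02, "z": 0, "ax": 0.0, "ay": 0, "az": -0.04},
  {"hand": 255, "x": -0.4, "y": -0.02, "z": 0, "ax": 0, "ay": 0, "az": -0.03},
  {"hand": 255, "x": -0.5, "y": -0.02, "z": 0, "ax": 0, "ay": 0, "az": -0.03},
  {"hand": 255, "x": -0.5, "y": 0, "z": 0, "ax": 0, "ay": 0, "az": 0},
  {"hand": 255, "x": -0.5, "y": 0, "z": 0, "ax": 0, "ay": 0, "az": 0},
])

```text
clock: 5.45
tool_pos: [513.6, 189.1, 135.6]
eef_rot: [[-0.003, -0.948, -0.318], [-0.0, -0.318, 0.948], [-1.0, 0.002, 0.001]]
wrist_force: [-0.1, -0.4, -5.3]
width: 14.0
```

>>> send_rows([
  {"hand": 255, "x": -0.5, "y": -0.02, "z": 0, "ax": 0.0, "ay": 0, "az": 0},
  {"hand": 255, "x": -0.5, "y": 0, "z": 0, "ax": 0, "ay": 0, "az": 0},
  {"hand": 255, "x": -0.5, "y": 0, "z": 0, "ax": 0, "ay": 0, "az": 0},
  {"hand": 255, "x": -0.4, "y": 0, "z": 0, "ax": 0, "ay": 0, "az": 0},
  {"hand": 255, "x": -0.2, "y": 0, "z": 0, "ax": 0, "ay": 0, "az": 0},
])

```text
clock: 5.87
tool_pos: [514.0, 189.3, 228.6]
eef_rot: [[0.001, -0.948, -0.318], [0.001, -0.318, 0.948], [-1.0, -0.001, 0.001]]
wrist_force: [0.0, -0.2, -5.1]
width: 13.9
```

Run:
```python
from h import *
d=cap('wrist','w6.png')
plan([633,-85,230],149.7,step=20)
```

```text
t 5.92 pos [514.6 189.4 229.5] err [ 118.4 -274.4    0.5] rv [48.84  0.11  0.12] F [ 1.9  0.4 -3. ] w 14.0 rows 15
x -0.00 y -0.04 z -0.50 ax 0.54 ay 0.00 az 0.00
x -0.00 y -0.07 z -0.49 ax 0.54 ay 0.00 az 0.00
x -0.00 y -0.10 z -0.49 ax 0.54 ay 0.00 az 0.00
x -0.00 y -0.13 z -0.48 ax 0.54 ay 0.00 az 0.00
x -0.00 y -0.15 z -0.47 ax 0.54 ay 0.00 az 0.00
x -0.00 y -0.18 z -0.46 ax 0.54 ay 0.00 az 0.00
x -0.00 y -0.21 z -0.45 ax 0.54 ay 0.00 az 0.00
x -0.00 y -0.23 z -0.44 ax 0.54 ay 0.00 az 0.00
x -0.00 y -0.26 z -0.43 ax 0.54 ay 0.00 az 0.00
x -0.00 y -0.28 z -0.41 ax 0.54 ay 0.00 az 0.00
x -0.00 y -0.30 z -0.40 ax 0.54 ay 0.00 az 0.00
x -0.00 y -0.32 z -0.38 ax 0.54 ay 0.00 az 0.00
x -0.00 y -0.35 z -0.36 ax 0.54 ay 0.00 az 0.00
x -0.00 y -0.37 z -0.34 ax 0.54 ay 0.00 az 0.00
x -0.00 y -0.38 z -0.32 ax 0.54 ay 0.00 az 0.00
```

View pics/w6.png

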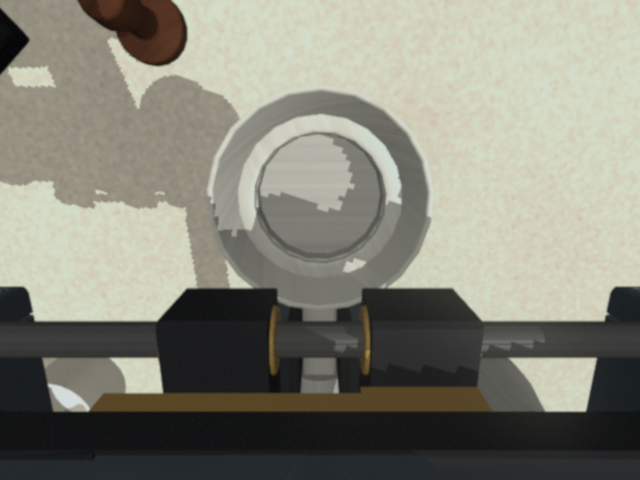

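The portafilter hangs level and the funnel is unchanged at (320,197). I'll carry it to the viewpoint beside the scale.

>>> send_rows([
  {"hand": 255, "x": 0, "y": -0.02, "z": -0.25, "ax": 0.2, "ay": 0, "az": 0},
  {"hand": 255, "x": 0, "y": -0.04, "z": -0.4, "ax": 0.4, "ay": 0, "az": 0},
  {"hand": 255, "x": 0, "y": -0.07, "z": -0.5, "ax": 0.54, "ay": 0, "az": 0},
  {"hand": 255, "x": 0, "y": -0.1, "z": -0.49, "ax": 0.54, "ay": 0, "az": 0},
  {"hand": 255, "x": 0, "y": -0.13, "z": -0.48, "ax": 0.54, "ay": 0, "az": 0},
])

```text
clock: 6.33
tool_pos: [547.1, 107.7, 226.5]
eef_rot: [[-0.001, -0.996, -0.084], [0.001, -0.084, 0.996], [-1.0, 0.001, 0.001]]
wrist_force: [-0.0, 0.2, -4.9]
width: 13.7
```

>>> send_rows([
  {"hand": 255, "x": 0, "y": -0.15, "z": -0.47, "ax": 0.54, "ay": 0, "az": 0},
  {"hand": 255, "x": 0, "y": -0.18, "z": -0.46, "ax": 0.54, "ay": 0, "az": 0},
  {"hand": 255, "x": 0, "y": -0.21, "z": -0.45, "ax": 0.54, "ay": 0, "az": 0},
  {"hand": 255, "x": 0, "y": -0.23, "z": -0.44, "ax": 0.54, "ay": 0, "az": 0},
  {"hand": 255, "x": 0, "y": -0.26, "z": -0.43, "ax": 0.54, "ay": 0, "az": 0},
])

```text
clock: 6.75
tool_pos: [583.7, 7.9, 219.4]
eef_rot: [[-0.01, -0.976, 0.217], [0.001, 0.217, 0.976], [-1.0, 0.01, -0.002]]
wrist_force: [0.1, -0.1, -5.4]
width: 13.7
```

Run:
```python
from h import *
plan([633,-85,230],149.7,step=20)
```

```text
t 6.75 pos [583.7   7.9 219.4] err [ 49.3 -92.9  10.6] rv [17.78 -0.17 -0.53] F [ 0.1 -0.1 -5.4] w 13.7 rows 6
x -0.05 y -0.28 z -0.33 ax 0.49 ay -0.00 az -0.01
x -0.05 y -0.30 z -0.32 ax 0.49 ay -0.00 az -0.01
x -0.05 y -0.32 z -0.30 ax 0.49 ay -0.00 az -0.01
x -0.05 y -0.33 z -0.29 ax 0.49 ay -0.00 az -0.01
x -0.04 y -0.35 z -0.27 ax 0.49 ay -0.00 az -0.01
x -0.04 y -0.36 z -0.25 ax 0.49 ay -0.00 az -0.01
```

>>> send_rows([
  {"hand": 255, "x": -0.08, "y": -0.28, "z": -0.33, "ax": 0.49, "ay": 0, "az": -0.04},
  {"hand": 255, "x": -0.08, "y": -0.3, "z": -0.32, "ax": 0.49, "ay": 0, "az": -0.04},
  {"hand": 255, "x": -0.08, "y": -0.32, "z": -0.3, "ax": 0.49, "ay": 0, "az": -0.03},
  {"hand": 255, "x": -0.08, "y": -0.33, "z": -0.29, "ax": 0.49, "ay": 0, "az": -0.02},
  {"hand": 255, "x": -0.08, "y": -0.35, "z": -0.27, "ax": 0.49, "ay": 0, "az": -0.02},
])

```text
clock: 7.17
tool_pos: [621.7, -78.1, 227.2]
eef_rot: [[-0.006, -0.88, 0.476], [-0.004, 0.476, 0.88], [-1.0, 0.003, -0.006]]
wrist_force: [0.7, 1.8, -4.9]
width: 13.5
```

>>> send_rows([
  {"hand": 255, "x": -0.05, "y": -0.25, "z": -0.2, "ax": 0.4, "ay": 0, "az": -0.02},
  {"hand": 255, "x": 0, "y": -0.1, "z": -0.1, "ax": 0.1, "ay": 0, "az": 0},
  {"hand": 255, "x": 0, "y": 0, "z": 0, "ax": 0, "ay": 0, "az": 0},
])

```text
clock: 7.42
tool_pos: [627.8, -100.5, 225.7]
eef_rot: [[-0.008, -0.848, 0.529], [-0.005, 0.53, 0.848], [-1.0, 0.004, -0.008]]
wrist_force: [0.4, -0.3, -4.8]
width: 13.9
```

Run:
```python
from h import *
d=cap('wrist','w7.png')
plan([633,-85,230],149.7,step=20)
```

```text
t 7.47 pos [627.5 -99.9 225.5] err [ 5.5 14.9  4.5] rv [-1.63 -0.48 -0.27] F [-0.7 -0.1 -5.4] w 13.9 rows 1
x -0.11 y 0.08 z 0.39 ax -0.27 ay -0.08 az -0.04
```

View pics/w7.png

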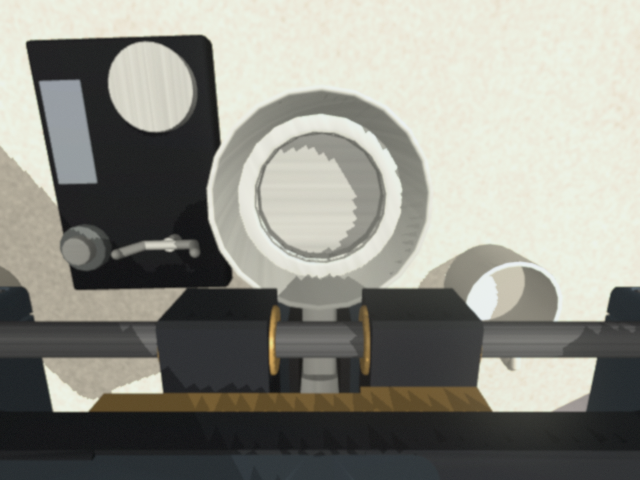

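The wrist view shows the whole scale: pad at (152,86), display at (68,132), tare button at (84,248), fork at (117–197,250). The held rim is centred at about (318,198).

```bash
cat > sc.py <<'E'
from h import *
d=np.load('wrist.npz');P=cloud(d);z=P[...,2]
def blob(m,x0,y0,x1,y1):
    M=np.zeros((480,640),np.uint8);M[y0:y1,x0:x1]=m[y0:y1,x0:x1]
    cs,_=cv2.findContours(M,cv2.RETR_EXTERNAL,cv2.CHAIN_APPROX_NONE);c=max(cs,key=len);return cv2.fitEllipse(c)
g=d['pixels'].astype(int).sum(2)
e=blob(g>400,95,35,205,140);print('pad',e);pad=ray(d,*e[0],40);print(pad)
m=(z>20)&(z<36)&(g<150)
Q=P[:290,:235][m[:290,:235]][:,:2].astype(np.float32);r=cv2.minAreaRect(Q);print(r)
m=(z>36)
e=blob(m,50,215,112,280);print('btn',e,ray(d,*e[0],44))
b=cv2.resize(d['pixels'][30:300,20:240,::-1],None,fx=3,fy=3,interpolation=2);cv2.imwrite('pics/'+'z7.png',b[:,:])
m=((z>0)&(z>220)).astype(np.uint8);m[288:]=0
e=blob(m,195,80,445,288);print('rim',e)
T=get_state();
E
python3 sc.py
```

```text
pad ((150.23329162597656, 86.30500030517578), (81.3221435546875, 91.97490692138672), 149.5425567626953)
[ 456.8297172 -155.9696674   40.       ]
((501.9824523925781, -216.1425323486328), (148.93093872070312, 217.79550170898438), 59.53248596191406)
btn ((83.49583435058594, 247.462890625), (41.78083801269531, 48.69475173950195), 120.32698059082031) [ 531.96831935 -287.95173598   44.        ]
rim ((319.9649963378906, 191.570556640625), (209.970703125, 228.60890197753906), 89.80667114257812)
```

View pics/z7.png

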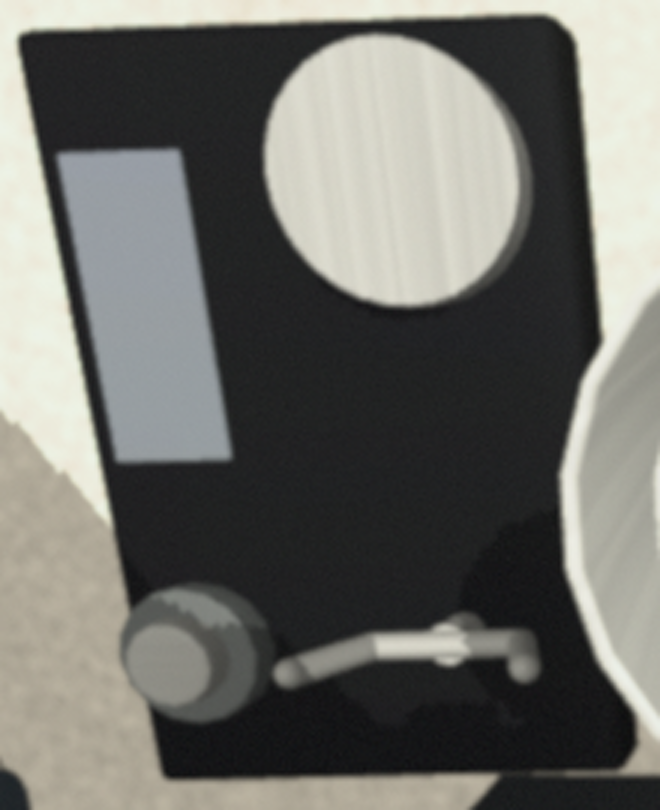

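Run:
```python
from h import *
d=np.load('wrist.npz')
pad=ray(d,150.8,86.7,40)
a=ray(d,116.7,254,72);b=ray(d,195,252.7,72);print('prongs',a,b,np.linalg.norm(a-b))
f=(a+b)/2;print('pad',pad,'fork',f,np.linalg.norm((f-pad)[:2]),np.degrees(np.arctan2(*(f-pad)[1::-1])))
btn=ray(d,76,251.3,50);print('btn',btn)
for y in (-29.5,-30,-30.5,-31):
    c,s=np.cos(np.radians(y)),np.sin(np.radians(y)); o=np.array([c*133+s*80,s*133-c*80]);print(y,pad[:2]+o)
t=np.load('top.npz')
print('top btn',ray(t,210+661/3,215+163/3,50))
# held head: rim pixel
T=np.array(d['extrinsics']);s=get_state();p=s['tool_pos'];Rm=s['eef_rot']
for v in (197,198,199):
    c=ray(d,319,v,p[2]-33+60)
    print('rim in tool',Rm.T@(c-p))
w=np.load('wrist.npz');g=d['pixels'].astype(int).sum(2)
print('neck row 312',g[312,295:345].tolist())
P=cloud(d);z=P[...,2]
m=(z>215);m[300:]=0;m[:,:195]=0;m[:,450:]=0
v,u=np.where(m[:285]);
for r in (100,120,150,200,250,280): q=np.where(m[r])[0];print(r,q.min(),q.max(), end=' ; ')
c=np.where(m[:,319])[0];print(c.min(),c.max(),np.nanmedian(z[95:105,310:330]),z[200,215:225])
```

```text
prongs [ 553.58701784 -249.37085039   72.        ] [ 586.35268922 -194.50476394   72.        ] 63.90521624265936
pad [ 457.30816975 -155.76606082   40.        ] fork [ 569.96985353 -221.93780716   72.        ] 130.65739553078 -30.42781081288305
btn [ 531.82334752 -291.70252171   50.        ]
-29.5 [ 533.6715925  -290.88684999]
-30 [ 532.48954845 -291.54809312]
-30.5 [ 531.30177905 -292.19899593]
-31 [ 530.10837475 -292.83950884]
top btn [ 531.46427471 -290.80182602   50.        ]
rim in tool [-26.75421247  54.25699184  -0.11266842]
rim in tool [-26.75563786  53.9422329   -0.1129267 ]
rim in tool [-26.7570651   53.62706526  -0.11318532]
neck row 312 [107, 108, 112, 107, 105, 113, 154, 253, 341, 375, 385, 390, 394, 398, 406, 406, 407, 411, 413, 417, 416, 416, 418, 418, 418, 418, 418, 417, 418, 419, 421, 420, 422, 419, 417, 419, 413, 403, 387, 356, 314, 252, 166, 131, 123, 127, 124, 129, 126, 123]
100 263 376 ; 120 238 401 ; 150 218 422 ; 200 208 432 ; 250 220 419 ; 280 245 395 ; 85 299 248.52065600413346 [252.50339951 250.51146044 252.34955339 251.0762633  249.59167421
 250.02057311 249.14565971 248.02373659 249.05265923 248.38497329]
```

Run:
```python
from h import *
plan([503.8,-183.2,190],149.7,step=18)
```

```text
t 7.47 pos [627.5 -99.9 225.5] err [-123.7  -83.3  -35.5] rv [-1.63 -0.48 -0.27] F [-0.7 -0.1 -5.4] w 13.9 rows 9
x 0.10 y 0.17 z -0.38 ax -0.03 ay -0.01 az -0.00
x 0.10 y 0.17 z -0.38 ax -0.03 ay -0.01 az -0.00
x 0.10 y 0.17 z -0.38 ax -0.03 ay -0.01 az -0.00
x 0.10 y 0.17 z -0.38 ax -0.03 ay -0.01 az -0.00
x 0.10 y 0.17 z -0.38 ax -0.03 ay -0.01 az -0.00
x 0.10 y 0.18 z -0.37 ax -0.03 ay -0.01 az -0.00
x 0.10 y 0.18 z -0.37 ax -0.03 ay -0.01 az -0.00
x 0.10 y 0.18 z -0.37 ax -0.03 ay -0.01 az -0.00
x 0.10 y 0.18 z -0.37 ax -0.03 ay -0.01 az -0.00
```

>>> send_rows([
  {"hand": 255, "x": 0.02, "y": 0.1, "z": -0.2, "ax": -0.05, "ay": -0.02, "az": -0.01},
  {"hand": 255, "x": 0.05, "y": 0.17, "z": -0.38, "ax": -0.05, "ay": -0.02, "az": -0.01},
  {"hand": 255, "x": 0.08, "y": 0.17, "z": -0.38, "ax": -0.05, "ay": -0.02, "az": -0.01},
  {"hand": 255, "x": 0.08, "y": 0.17, "z": -0.38, "ax": -0.04, "ay": -0.01, "az": -0.01},
  {"hand": 255, "x": 0.08, "y": 0.17, "z": -0.38, "ax": -0.03, "ay": -0.01, "az": 0},
])

```text
clock: 7.88
tool_pos: [561.0, -140.4, 210.6]
eef_rot: [[-0.002, -0.867, 0.499], [0.002, 0.499, 0.867], [-1.0, 0.003, 0.001]]
wrist_force: [0.0, -0.6, -5.0]
width: 13.6
```

>>> send_rows([
  {"hand": 255, "x": 0.08, "y": 0.17, "z": -0.38, "ax": -0.03, "ay": 0, "az": 0},
  {"hand": 255, "x": 0.08, "y": 0.17, "z": -0.38, "ax": -0.02, "ay": 0, "az": 0},
  {"hand": 255, "x": 0.08, "y": 0.17, "z": -0.36, "ax": 0, "ay": 0, "az": 0},
  {"hand": 255, "x": 0.05, "y": 0.12, "z": -0.25, "ax": 0, "ay": 0, "az": 0},
  {"hand": 255, "x": 0, "y": 0.05, "z": -0.1, "ax": 0, "ay": 0, "az": 0},
])

```text
clock: 8.3
tool_pos: [499.1, -177.0, 196.0]
eef_rot: [[-0.007, -0.874, 0.487], [0.004, 0.487, 0.874], [-1.0, 0.008, 0.0]]
wrist_force: [0.0, 0.2, -5.4]
width: 13.7
```

Run:
```python
from h import *
plan([503.8,-183.2,120],149.7,step=18)
```

```text
t 8.3 pos [ 499.1 -177.   196. ] err [  4.7  -6.2 -76. ] rv [ 1.18  0.01 -0.44] F [ 0.   0.2 -5.4] w 13.7 rows 5
x 0.38 y -0.04 z -0.02 ax 0.04 ay 0.00 az -0.01
x 0.38 y -0.04 z -0.02 ax 0.04 ay 0.00 az -0.01
x 0.38 y -0.04 z -0.02 ax 0.04 ay 0.00 az -0.01
x 0.38 y -0.04 z -0.02 ax 0.04 ay 0.00 az -0.01
x 0.38 y -0.04 z -0.02 ax 0.04 ay 0.00 az -0.01
```

>>> send_rows([
  {"hand": 255, "x": 0.2, "y": -0.05, "z": -0.02, "ax": 0.08, "ay": 0, "az": -0.03},
  {"hand": 255, "x": 0.38, "y": -0.05, "z": -0.02, "ax": 0.06, "ay": 0, "az": -0.02},
  {"hand": 255, "x": 0.38, "y": -0.05, "z": -0.02, "ax": 0.05, "ay": 0, "az": -0.02},
  {"hand": 255, "x": 0.38, "y": -0.04, "z": -0.02, "ax": 0, "ay": 0, "az": 0},
  {"hand": 255, "x": 0.3, "y": -0.02, "z": 0, "ax": 0, "ay": 0, "az": 0},
])

```text
clock: 8.72
tool_pos: [507.4, -183.8, 129.7]
eef_rot: [[0.008, -0.863, 0.505], [-0.002, 0.505, 0.863], [-1.0, -0.008, 0.002]]
wrist_force: [0.7, 1.0, -4.5]
width: 13.8
```

>>> send_rows([
  {"hand": 255, "x": 0.1, "y": 0, "z": 0, "ax": 0, "ay": 0, "az": 0},
  {"hand": 255, "x": 0, "y": 0, "z": 0, "ax": 0, "ay": 0, "az": 0},
])

```text
clock: 8.88
tool_pos: [507.3, -182.8, 122.6]
eef_rot: [[0.005, -0.864, 0.504], [-0.001, 0.504, 0.864], [-1.0, -0.005, 0.002]]
wrist_force: [-0.3, 0.2, -5.0]
width: 13.9
```

Run:
```python
from h import *
plan([503.8,-183.2,100],149.7,step=18)
d=cap('wrist','w8.png');d=cap('scene');a=d['pixels'][150:270,190:350,::-1];cv2.imwrite('pics/s8c.png',cv2.resize(a,None,fx=4,fy=4))
```

```text
t 8.88 pos [ 507.3 -182.8  122.6] err [ -3.5  -0.4 -22.6] rv [0.02 0.09 0.29] F [-0.3  0.2 -5. ] w 13.9 rows 2
x 0.28 y 0.04 z -0.03 ax 0.00 ay 0.01 az 0.02
x 0.28 y 0.04 z -0.03 ax 0.00 ay 0.01 az 0.02
```

View pics/w8.png

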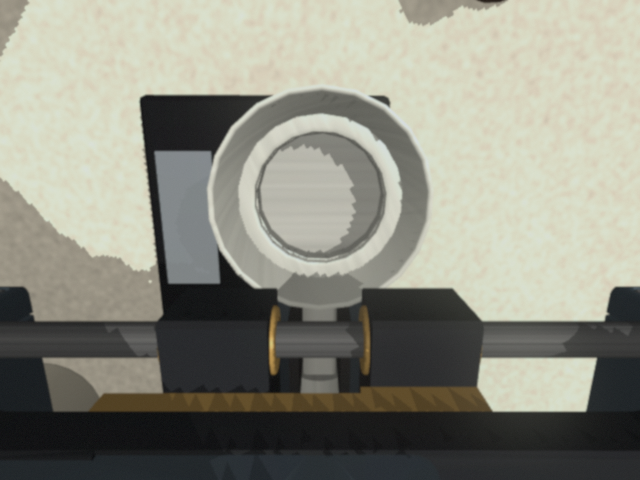

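View pics/s8c.png

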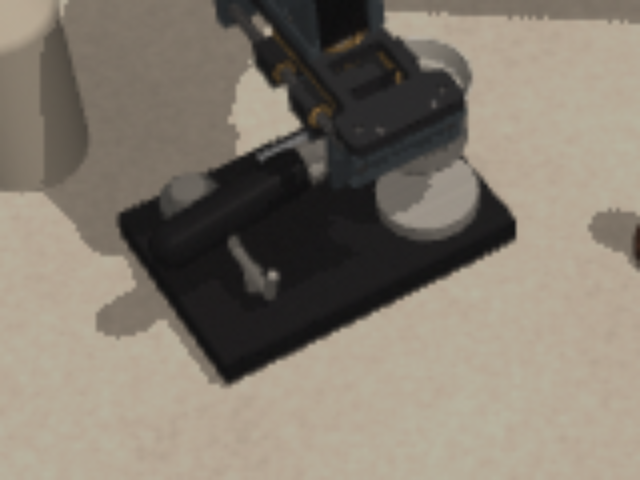

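The portafilter is above the scale and the funnel is steady at (319,197). The handle is aligned with the fork; the offset in the scene view comes from height.

>>> send_rows([
  {"hand": 255, "x": 0.2, "y": 0.05, "z": -0.05, "ax": 0, "ay": 0, "az": 0.04},
  {"hand": 255, "x": 0.25, "y": 0.05, "z": 0, "ax": 0, "ay": 0, "az": 0.02},
  {"hand": 255, "x": 0.1, "y": 0, "z": 0, "ax": 0, "ay": 0, "az": 0},
  {"hand": 255, "x": 0, "y": 0, "z": 0, "ax": 0, "ay": 0, "az": 0},
])

```text
clock: 9.32
tool_pos: [504.3, -182.9, 101.7]
eef_rot: [[0.004, -0.864, 0.504], [0.0, 0.504, 0.864], [-1.0, -0.003, 0.002]]
wrist_force: [0.6, 0.1, -5.0]
width: 13.8
```

Run:
```python
from h import *
plan([503.8,-183.2,80],149.7,step=18)
```

```text
t 9.32 pos [ 504.3 -182.9  101.7] err [ -0.5  -0.3 -21.7] rv [0.05 0.13 0.18] F [ 0.6  0.1 -5. ] w 13.8 rows 2
x 0.27 y 0.00 z -0.01 ax 0.00 ay 0.01 az 0.02
x 0.27 y 0.00 z -0.01 ax 0.00 ay 0.01 az 0.02
```

>>> send_rows([
  {"hand": 255, "x": 0.2, "y": 0.01, "z": -0.01, "ax": 0, "ay": 0.02, "az": 0.04},
  {"hand": 255, "x": 0.2, "y": 0.01, "z": -0.01, "ax": 0, "ay": 0, "az": 0.02},
  {"hand": 255, "x": 0.1, "y": 0, "z": 0, "ax": 0, "ay": 0, "az": 0},
  {"hand": 255, "x": 0, "y": 0, "z": 0, "ax": 0, "ay": 0, "az": 0},
])

```text
clock: 9.65
tool_pos: [503.2, -183.3, 79.7]
eef_rot: [[-0.003, -0.864, 0.504], [0.002, 0.504, 0.864], [-1.0, 0.003, -0.0]]
wrist_force: [0.1, -0.6, -5.5]
width: 13.4
```

Run:
```python
from h import *
plan([503.8,-183.2,73],149.7,step=18)
d=cap('wrist','w9.png');d=cap('scene');a=d['pixels'][150:270,190:350,::-1];cv2.imwrite('pics/s9c.png',cv2.resize(a,None,fx=4,fy=4))
d=cap('top');a=d['pixels'][220:340,340:500,::-1];cv2.imwrite('pics/t9c.png',cv2.resize(a,None,fx=4,fy=4))
```

```text
t 9.65 pos [ 503.2 -183.3   79.7] err [ 0.6  0.1 -6.7] rv [ 0.03 -0.   -0.2 ] F [ 0.1 -0.6 -5.5] w 13.4 rows 1
x 0.17 y -0.01 z 0.01 ax 0.01 ay -0.00 az -0.03
```

View pics/s9c.png

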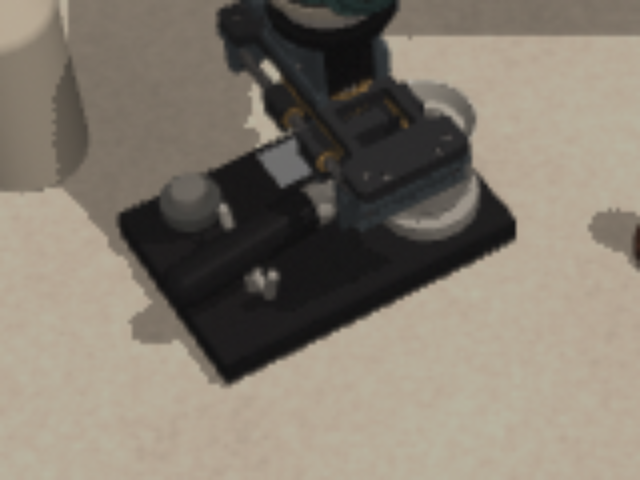

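View pics/t9c.png

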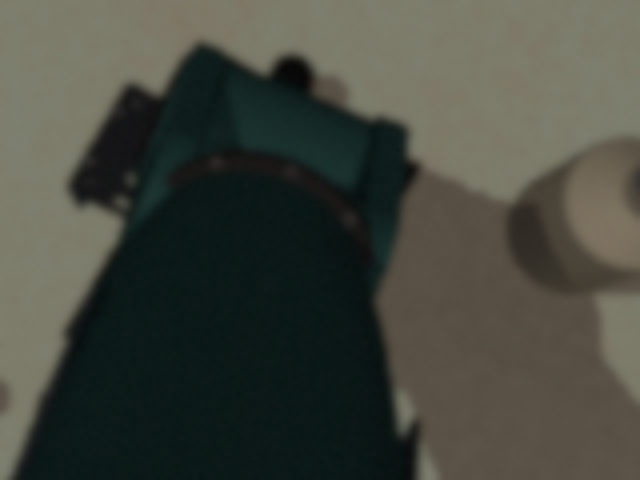

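The scene view shows the handle entering between the fork prongs at zoomed (228,215) and (265,282), with the head over the pad. I'll lower it slowly.

>>> send_rows([
  {"hand": 255, "x": 0.06, "y": -0.01, "z": 0, "ax": 0, "ay": 0, "az": -0.03},
  {"hand": 255, "x": 0.06, "y": 0, "z": 0, "ax": 0, "ay": 0, "az": 0},
  {"hand": 255, "x": 0, "y": 0, "z": 0, "ax": 0, "ay": 0, "az": 0},
])

```text
clock: 10.05
tool_pos: [504.6, -184.0, 76.3]
eef_rot: [[0.003, -0.864, 0.504], [-0.001, 0.504, 0.864], [-1.0, -0.003, 0.0]]
wrist_force: [-0.6, -0.1, -5.6]
width: 13.3
```

Run:
```python
from h import *
plan([503.8,-183.2,73],149.7,step=18)
```

```text
t 10.05 pos [ 504.6 -184.    76.3] err [-0.8  0.8 -3.3] rv [0.03 0.02 0.17] F [-0.6 -0.1 -5.6] w 13.3 rows 1
x 0.08 y 0.03 z 0.01 ax 0.01 ay 0.00 az 0.03
```

>>> send_rows([
  {"hand": 255, "x": 0.04, "y": 0.02, "z": 0.01, "ax": 0, "ay": 0, "az": 0.02},
  {"hand": 255, "x": 0.02, "y": 0, "z": 0, "ax": 0, "ay": 0, "az": 0},
  {"hand": 255, "x": 0, "y": 0, "z": 0, "ax": 0, "ay": 0, "az": 0},
])

```text
clock: 10.3
tool_pos: [504.3, -183.2, 73.9]
eef_rot: [[0.001, -0.864, 0.504], [-0.0, 0.504, 0.864], [-1.0, -0.001, 0.0]]
wrist_force: [-0.3, -1.0, -5.2]
width: 14.2
```

Run:
```python
from h import *
plan([503.8,-183.2,73],149.7,step=18)
```

```text
t 10.3 pos [ 504.3 -183.2   73.9] err [-0.5  0.  -0.9] rv [0.04 0.03 0.06] F [-0.3 -1.  -5.2] w 14.2 rows 1
x 0.02 y 0.01 z -0.01 ax 0.01 ay 0.00 az 0.01
```

>>> send_rows([
  {"hand": 255, "x": 0.02, "y": 0.01, "z": 0, "ax": 0, "ay": 0, "az": 0.01},
  {"hand": 255, "x": 0.01, "y": 0, "z": 0, "ax": 0, "ay": 0, "az": 0},
  {"hand": 255, "x": 0, "y": 0, "z": 0, "ax": 0, "ay": 0, "az": 0},
])

```text
clock: 10.55
tool_pos: [504.0, -183.0, 72.9]
eef_rot: [[0.0, -0.864, 0.504], [0.001, 0.504, 0.864], [-1.0, 0.0, 0.0]]
wrist_force: [-0.5, 0.1, -2.7]
width: 14.2
```

Run:
```python
from h import *
plan([503.8,-183.2,73],149.7,step=18);print(get_state()['wrist_torque'])
```

```text
t 10.55 pos [ 504.  -183.    72.9] err [-0.2 -0.2  0.1] rv [ 0.03  0.03 -0.01] F [-0.5  0.1 -2.7] w 14.2 rows 1
x -0.00 y 0.00 z -0.01 ax 0.01 ay 0.00 az -0.00
[0.11743532 0.26793551 0.00282626]
```

>>> send_rows([
  {"hand": 255, "x": 0.01, "y": 0, "z": 0, "ax": 0, "ay": 0, "az": 0},
  {"hand": 255, "x": 0.01, "y": 0, "z": 0, "ax": 0, "ay": 0, "az": 0},
  {"hand": 255, "x": 0, "y": 0, "z": 0, "ax": 0, "ay": 0, "az": 0},
])

```text
clock: 10.8
tool_pos: [504.0, -183.0, 73.0]
eef_rot: [[-0.001, -0.864, 0.504], [0.001, 0.504, 0.864], [-1.0, 0.001, 0.0]]
wrist_force: [-0.5, 0.3, -4.2]
width: 13.7
```

Run:
```python
from h import *
plan([503.8,-183.2,73],149.7,step=18);print(get_state()['wrist_torque'])
d=cap('scene');a=d['pixels'][150:270,190:350,::-1];cv2.imwrite('pics/s10c.png',cv2.resize(a,None,fx=4,fy=4))
```

```text
t 10.8 pos [ 504. -183.   73.] err [-0.2 -0.2  0. ] rv [ 0.04  0.02 -0.05] F [-0.5  0.3 -4.2] w 13.7 rows 1
x -0.00 y 0.00 z -0.01 ax 0.01 ay 0.00 az -0.01
[ 0.03937112  0.11486208 -0.02547395]
```

View pics/s10c.png

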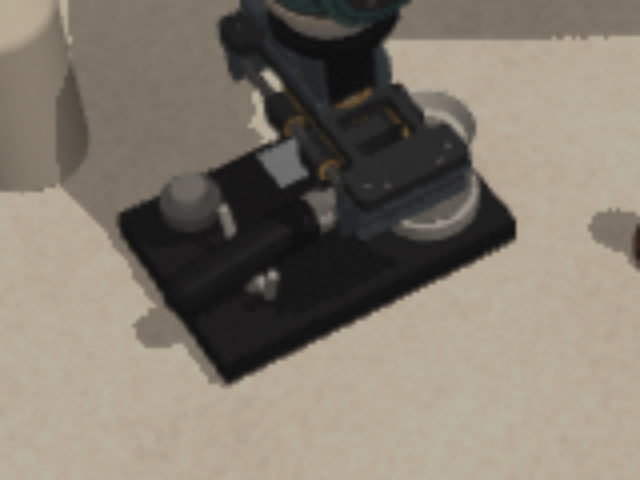

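The handle is in the fork and the head sits on the pad, with contact partial. I'll lower slightly more until the weight is taken.

>>> send_rows([
  {"hand": 255, "x": 0.025, "y": 0, "z": 0, "ax": 0, "ay": 0, "az": 0},
  {"hand": 255, "x": 0, "y": 0, "z": 0, "ax": 0, "ay": 0, "az": 0},
])

```text
clock: 11.02
tool_pos: [504.4, -183.2, 72.9]
eef_rot: [[-0.0, -0.864, 0.504], [0.001, 0.504, 0.864], [-1.0, 0.0, 0.0]]
wrist_force: [0.0, 0.4, -5.8]
width: 14.1
```

>>> send_rows([
  {"hand": 255, "x": 0.03, "y": 0, "z": 0, "ax": 0, "ay": 0, "az": 0},
  {"hand": 255, "x": 0.01, "y": 0, "z": 0, "ax": 0, "ay": 0, "az": 0},
])

```text
clock: 11.18
tool_pos: [504.7, -183.3, 72.7]
eef_rot: [[-0.0, -0.864, 0.504], [0.001, 0.504, 0.864], [-1.0, 0.001, 0.0]]
wrist_force: [-6.5, 3.0, 8.6]
width: 13.8
```

Run:
```python
from h import *
plan([503.8,-183.2,72],149.7,step=18);print(get_state()['wrist_torque'])
```

```text
t 11.18 pos [ 504.7 -183.3   72.7] err [-0.9  0.1 -0.7] rv [ 0.05  0.02 -0.03] F [-6.5  3.   8.6] w 13.8 rows 1
x 0.02 y 0.02 z -0.01 ax 0.01 ay 0.00 az -0.01
[ 0.47110022  1.24029856 -0.01484461]
```

>>> send_rows([
  {"hand": 255, "x": -0.01, "y": 0.02, "z": 0, "ax": 0, "ay": 0, "az": 0},
  {"hand": 255, "x": 0, "y": 0, "z": 0, "ax": 0, "ay": 0, "az": 0},
])

```text
clock: 11.35
tool_pos: [504.1, -183.0, 73.1]
eef_rot: [[0.0, -0.864, 0.504], [0.0, 0.504, 0.864], [-1.0, -0.0, 0.0]]
wrist_force: [-0.4, 0.6, -4.8]
width: 13.8
```

Run:
```python
from h import *
plan([503.8,-183.2,73],149.7,step=18);print(get_state()['wrist_torque'])
```

```text
t 11.35 pos [ 504.1 -183.    73.1] err [-0.3 -0.2 -0.1] rv [0.05 0.02 0.01] F [-0.4  0.6 -4.8] w 13.8 rows 1
x 0.00 y 0.00 z -0.01 ax 0.01 ay 0.00 az 0.00
[-0.00415256 -0.00356364 -0.00634297]
```

Just at contact with no side load, so release now, opening moderately.

>>> send_rows([
  {"hand": 220, "x": 0.01, "y": 0, "z": 0, "ax": 0, "ay": 0, "az": 0},
  {"hand": 205, "x": 0, "y": 0, "z": 0, "ax": 0, "ay": 0, "az": 0},
  {"hand": 190, "x": 0, "y": 0, "z": 0, "ax": 0, "ay": 0, "az": 0},
  {"hand": 170, "x": 0, "y": 0, "z": 0, "ax": 0, "ay": 0, "az": 0},
  {"hand": 130, "x": 0, "y": 0, "z": 0, "ax": 0, "ay": 0, "az": 0},
])

```text
clock: 11.77
tool_pos: [505.3, -183.5, 72.9]
eef_rot: [[0.003, -0.864, 0.504], [-0.001, 0.504, 0.864], [-1.0, -0.003, 0.001]]
wrist_force: [-0.3, 0.2, -0.9]
width: 33.8
```

>>> send_rows([
  {"hand": 110, "x": 0, "y": 0, "z": 0, "ax": 0, "ay": 0, "az": 0},
  {"hand": 110, "x": 0, "y": 0, "z": 0, "ax": 0, "ay": 0, "az": 0},
  {"hand": 110, "x": 0, "y": 0, "z": 0, "ax": 0, "ay": 0, "az": 0},
])

```text
clock: 12.02
tool_pos: [505.6, -183.6, 73.0]
eef_rot: [[0.003, -0.864, 0.504], [-0.001, 0.504, 0.864], [-1.0, -0.003, 0.001]]
wrist_force: [-0.2, -0.7, 0.6]
width: 51.0
```

Run:
```python
from h import *
plan([503.8,-183.2,190],149.7,step=18)
d=cap('wrist','w11.png');d=cap('scene');a=d['pixels'][150:270,190:350,::-1];cv2.imwrite('pics/s11c.png',cv2.resize(a,None,fx=4,fy=4))
```

```text
t 12.02 pos [ 505.6 -183.6   73. ] err [ -1.8   0.4 117. ] rv [0.04 0.05 0.19] F [-0.2 -0.7  0.6] w 51.0 rows 7
x -0.42 y 0.00 z -0.00 ax 0.00 ay 0.00 az 0.00
x -0.42 y 0.00 z -0.00 ax 0.00 ay 0.00 az 0.00
x -0.42 y 0.01 z -0.00 ax 0.00 ay 0.00 az 0.00
x -0.42 y 0.01 z -0.00 ax 0.00 ay 0.00 az 0.00
x -0.42 y 0.01 z -0.00 ax 0.00 ay 0.00 az 0.00
x -0.42 y 0.01 z -0.00 ax 0.00 ay 0.00 az 0.00
x -0.42 y 0.01 z -0.00 ax 0.00 ay 0.00 az 0.00
```

View pics/w11.png

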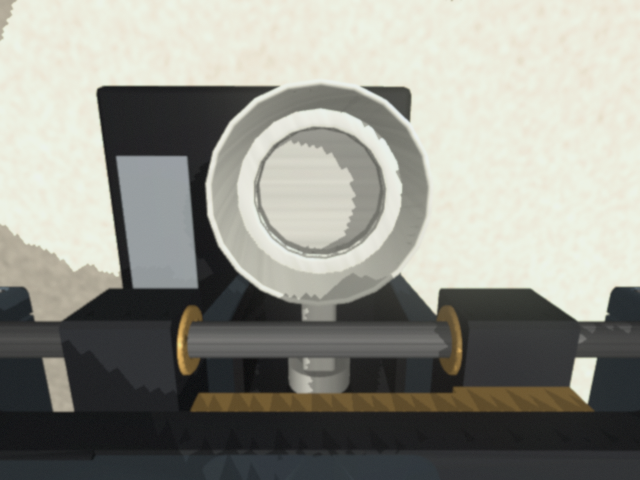

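View pics/s11c.png

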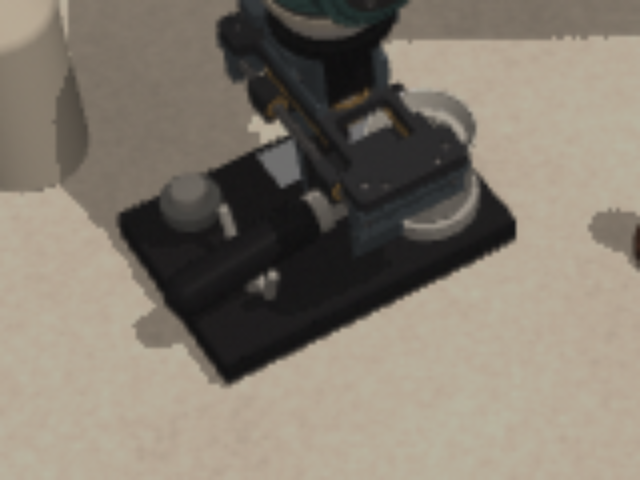

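It's released (opening 51 mm), and the portafilter and funnel did not move. Now straight up.

>>> send_rows([
  {"hand": 110, "x": -0.2, "y": 0, "z": 0, "ax": 0, "ay": 0, "az": 0.02},
  {"hand": 110, "x": -0.4, "y": 0, "z": 0, "ax": 0, "ay": 0, "az": 0},
  {"hand": 110, "x": -0.5, "y": 0, "z": 0, "ax": 0, "ay": 0, "az": 0},
  {"hand": 110, "x": -0.6, "y": 0, "z": 0, "ax": 0, "ay": 0, "az": 0},
  {"hand": 110, "x": -0.7, "y": 0, "z": 0, "ax": 0, "ay": 0, "az": 0},
])

```text
clock: 12.53
tool_pos: [502.2, -182.3, 168.8]
eef_rot: [[-0.008, -0.864, 0.504], [0.004, 0.504, 0.864], [-1.0, 0.009, -0.0]]
wrist_force: [-0.4, 0.8, -0.2]
width: 51.8
```

>>> send_rows([
  {"hand": 150, "x": -0.7, "y": 0, "z": 0, "ax": 0, "ay": 0, "az": 0},
  {"hand": 200, "x": -0.4, "y": -0.4, "z": 0, "ax": 0, "ay": 0, "az": 0},
  {"hand": 255, "x": 0, "y": -0.7, "z": 0, "ax": 0, "ay": 0, "az": 0},
  {"hand": 255, "x": 0, "y": -0.7, "z": 0, "ax": 0, "ay": 0, "az": 0},
  {"hand": 255, "x": 0, "y": -0.2, "z": 0, "ax": 0, "ay": 0, "az": 0},
])

```text
clock: 12.95
tool_pos: [574.5, -224.0, 225.6]
eef_rot: [[0.001, -0.864, 0.503], [0.0, 0.503, 0.864], [-1.0, -0.001, 0.001]]
wrist_force: [-1.2, 0.1, 0.6]
width: 21.6
```

Run:
```python
from h import *
plan([532,-291.5,120],149.7,step=18)
d=cap('wrist','w12.png')
```

```text
t 12.95 pos [ 574.5 -224.   225.6] err [ -42.5  -67.5 -105.6] rv [0.08 0.05 0.04] F [-1.2  0.1  0.6] w 21.6 rows 8
x 0.33 y 0.01 z -0.25 ax 0.00 ay 0.00 az 0.00
x 0.33 y 0.01 z -0.25 ax 0.00 ay 0.00 az 0.00
x 0.33 y 0.01 z -0.25 ax 0.00 ay 0.00 az 0.00
x 0.33 y 0.01 z -0.25 ax 0.00 ay 0.00 az 0.00
x 0.33 y 0.01 z -0.25 ax 0.00 ay 0.00 az 0.00
x 0.33 y 0.01 z -0.25 ax 0.00 ay 0.00 az 0.00
x 0.33 y 0.01 z -0.25 ax 0.00 ay 0.00 az 0.00
x 0.33 y 0.01 z -0.25 ax 0.00 ay 0.00 az 0.00
```

View pics/w12.png

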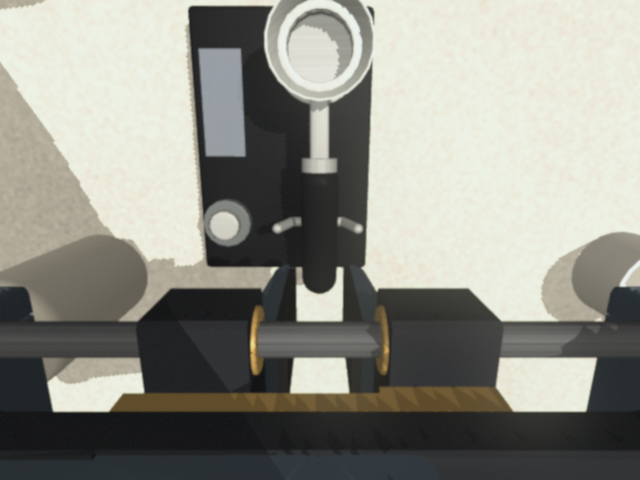

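The portafilter is seated: rim (319,45), handle centred between the prong tips (278,228) and (360,228). The tare button is at (224,224). A tall grey object at bottom left, (80,270), may be the milk bottle or its shadow, so I'll check clearance before pressing.

Run:
```python
from h import *
d=np.load('wrist.npz')
print('rim',ray(d,319,46,100),'exp pad 457.2 -156');b=ray(d,224,224.5,50);print('btn',b)
a=ray(d,278,228.5,72);c=ray(d,360,228.5,72);print('fork mid',(a+c)/2,'handle',ray(d,319.5,228.5,72))
P=cloud(d)
s=cap('scene');Q=cloud(s)
for n,X in (('wrist',P[:285]),('scene',Q[110:210,160:220])):
    x=X.reshape(-1,3);m=(x[:,2]>110)&(x[:,2]<240)&(x[:,0]>350)&(x[:,0]<700)&(x[:,1]<-280);print(n,m.sum())
    if m.sum(): print(x[m].min(0),x[m].max(0),np.median(x[m],0))
t=np.load('top.npz')  # maybe blocked
print('milk cap top', ray(t,508,265,220), 'scene cap',ray(s,181,130,220))
```

```text
rim [ 461.39943921 -157.92318243  100.        ] exp pad 457.2 -156
btn [ 530.88972567 -291.84964446   50.        ]
fork mid [ 570.35801826 -221.36415758   72.        ] handle [ 570.55654452 -221.02334046   72.        ]
wrist 821
[ 475.48790864 -427.09631256  110.00031727] [ 505.56473195 -396.15501223  137.97836599] [ 488.80945904 -406.04490714  120.77931255]
scene 1093
[ 484.26790697 -467.79396372  110.04695029] [ 561.83202132 -390.57890453  223.46730786] [ 531.77320376 -420.75340437  152.98875374]
milk cap top [ 515.70750068 -433.90825578  220.        ] scene cap [ 527.50197372 -425.57677867  220.        ]
```

Run:
```python
from h import *
plan([535,-240,225],105,step=18)
```

```text
t 13.05 pos [ 572.6 -222.9  224.3] err [-37.6 -17.1   0.7] rv [ 4.478e+01 -1.000e-02 -1.200e-01] F [-0.4  0.6  0.3] w 13.5 rows 9
x -0.00 y 0.07 z -0.09 ax 0.83 ay -0.00 az -0.00
x -0.00 y 0.06 z -0.10 ax 0.83 ay -0.00 az -0.00
x -0.00 y 0.05 z -0.10 ax 0.83 ay -0.00 az -0.00
x -0.00 y 0.04 z -0.11 ax 0.83 ay -0.00 az -0.00
x -0.00 y 0.03 z -0.11 ax 0.83 ay -0.00 az -0.00
x -0.00 y 0.02 z -0.11 ax 0.83 ay -0.00 az -0.00
x -0.00 y 0.01 z -0.11 ax 0.83 ay -0.00 az -0.00
x -0.00 y 0.00 z -0.11 ax 0.83 ay -0.00 az -0.00
x -0.00 y -0.01 z -0.11 ax 0.83 ay -0.00 az -0.00
```

>>> send_rows([
  {"hand": 255, "x": 0, "y": 0.07, "z": -0.09, "ax": 0.83, "ay": 0, "az": 0},
  {"hand": 255, "x": 0, "y": 0.06, "z": -0.1, "ax": 0.83, "ay": 0, "az": 0},
  {"hand": 255, "x": 0, "y": 0.05, "z": -0.1, "ax": 0.83, "ay": 0, "az": 0},
  {"hand": 255, "x": 0, "y": 0.04, "z": -0.11, "ax": 0.83, "ay": 0, "az": 0},
  {"hand": 255, "x": 0, "y": 0.03, "z": -0.11, "ax": 0.83, "ay": 0, "az": 0},
])

```text
clock: 13.47
tool_pos: [544.8, -228.4, 222.2]
eef_rot: [[-0.008, -0.56, 0.829], [0.005, 0.829, 0.56], [-1.0, 0.009, -0.004]]
wrist_force: [-0.7, -0.0, 0.1]
width: 0.5
```

>>> send_rows([
  {"hand": 255, "x": 0, "y": 0.02, "z": -0.11, "ax": 0.83, "ay": 0, "az": 0},
  {"hand": 255, "x": 0, "y": 0.01, "z": -0.11, "ax": 0.83, "ay": 0, "az": 0},
  {"hand": 255, "x": 0, "y": 0, "z": -0.1, "ax": 0.7, "ay": 0, "az": 0},
  {"hand": 255, "x": 0, "y": 0, "z": -0.05, "ax": 0.3, "ay": 0, "az": 0},
  {"hand": 255, "x": 0, "y": 0, "z": 0, "ax": 0, "ay": 0, "az": 0},
])

```text
clock: 13.88
tool_pos: [522.1, -230.1, 220.1]
eef_rot: [[-0.016, -0.291, 0.957], [0.009, 0.957, 0.291], [-1.0, 0.013, -0.013]]
wrist_force: [-0.5, 0.1, -0.3]
width: 0.4
```

Run:
```python
from h import *
d=cap('wrist','w13.png')
plan([531.3,-291.8,100],105,step=18)
```

```text
t 13.93 pos [ 522.2 -230.   220. ] err [   9.1  -61.8 -120. ] rv [ 2.05 -0.75 -0.74] F [-0.7 -0.4  0.3] w 0.9 rows 8
x 0.37 y -0.20 z -0.02 ax 0.04 ay -0.02 az -0.02
x 0.37 y -0.20 z -0.02 ax 0.04 ay -0.02 az -0.02
x 0.37 y -0.20 z -0.02 ax 0.04 ay -0.02 az -0.02
x 0.37 y -0.20 z -0.02 ax 0.04 ay -0.02 az -0.02
x 0.37 y -0.20 z -0.02 ax 0.04 ay -0.02 az -0.02
x 0.37 y -0.20 z -0.02 ax 0.04 ay -0.02 az -0.02
x 0.37 y -0.19 z -0.02 ax 0.04 ay -0.02 az -0.02
x 0.37 y -0.19 z -0.02 ax 0.04 ay -0.02 az -0.02
```

View pics/w13.png

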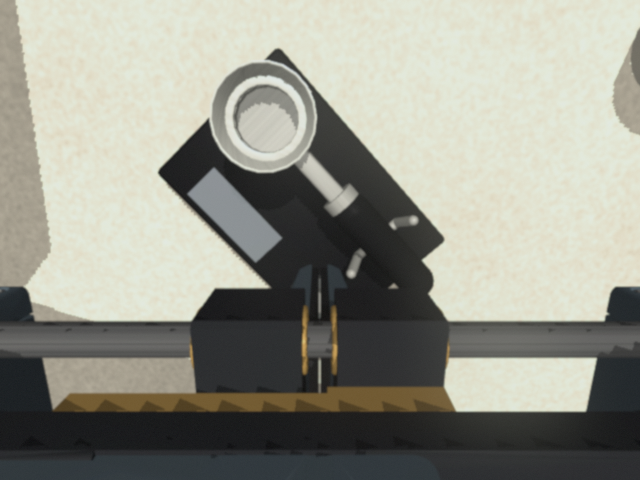

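Run:
```python
from h import *
d=np.load('wrist.npz');print(ray(d,263.5,117,100),ray(d,263.5,117,97))
g=d['pixels'].astype(int).sum(2);P=cloud(d)
m=((P[...,2]>88)&(P[...,2]<112)).astype(np.uint8);m[240:]=0
n,l,st,c=cv2.connectedComponentsWithStats(m);k=1+st[1:,4].argmax();cs,_=cv2.findContours((l==k).astype(np.uint8),0,1);c=max(cs,key=len);e=cv2.fitEllipse(c);print(e,ray(d,*e[0],100),np.nanmedian(P[...,2][l==k]))
```

```text
[ 459.78937202 -155.69802684  100.        ] [ 459.29694615 -155.62063676   97.        ]
((262.8756103515625, 115.46916961669922), (105.63805389404297, 112.27864837646484), 162.4171600341797) [ 459.14504343 -154.88669631  100.        ] 94.95278255136392
```

The rim is centred at (263,116), which is about (459,-155): within ~2 mm of the pad centre, inside funnel play. On to the button.

>>> send_rows([
  {"hand": 255, "x": 0.2, "y": -0.4, "z": -0.02, "ax": 0.08, "ay": -0.05, "az": -0.05},
  {"hand": 255, "x": 0.4, "y": -0.4, "z": -0.02, "ax": 0.08, "ay": -0.04, "az": -0.04},
  {"hand": 255, "x": 0.6, "y": -0.4, "z": -0.02, "ax": 0.08, "ay": -0.03, "az": -0.03},
  {"hand": 255, "x": 0.6, "y": -0.3, "z": -0.02, "ax": 0.05, "ay": 0, "az": 0},
  {"hand": 255, "x": 0.5, "y": -0.1, "z": -0.02, "ax": 0.05, "ay": 0, "az": 0},
])

```text
clock: 14.35
tool_pos: [538.1, -296.1, 127.7]
eef_rot: [[0.008, -0.266, 0.964], [-0.004, 0.964, 0.266], [-1.0, -0.006, 0.006]]
wrist_force: [-0.2, 0.5, -0.2]
width: 0.5
```

Run:
```python
from h import *
plan([531.3,-291.8,90],105,step=18)
```

```text
t 14.35 pos [ 538.1 -296.1  127.7] err [ -6.8   4.3 -37.7] rv [0.45 0.36 0.36] F [-0.2  0.5 -0.2] w 0.5 rows 3
x 0.31 y 0.05 z -0.05 ax 0.02 ay 0.02 az 0.02
x 0.31 y 0.05 z -0.05 ax 0.02 ay 0.02 az 0.02
x 0.31 y 0.05 z -0.05 ax 0.02 ay 0.02 az 0.02
```

>>> send_rows([
  {"hand": 255, "x": 0.3, "y": 0.06, "z": -0.05, "ax": 0.03, "ay": 0.03, "az": 0.03},
  {"hand": 255, "x": 0.3, "y": 0.05, "z": -0.06, "ax": 0.03, "ay": 0.03, "az": 0.03},
  {"hand": 255, "x": 0.2, "y": 0.05, "z": -0.06, "ax": 0.02, "ay": 0, "az": 0},
  {"hand": 255, "x": 0, "y": 0, "z": 0, "ax": 0, "ay": 0, "az": 0},
])

```text
clock: 14.68
tool_pos: [526.4, -291.6, 88.2]
eef_rot: [[-0.006, -0.259, 0.966], [0.004, 0.966, 0.259], [-1.0, 0.005, -0.005]]
wrist_force: [0.3, 0.8, 1.1]
width: 0.4
```

Run:
```python
from h import *
plan([531.3,-291.8,74],105,step=18)
d=cap('scene');a=d['pixels'][150:270,190:350,::-1];cv2.imwrite('pics/s14c.png',cv2.resize(a,None,fx=4,fy=4))
```

```text
t 14.68 pos [ 526.4 -291.6   88.2] err [  4.9  -0.2 -14.2] rv [ 0.01 -0.3  -0.3 ] F [0.3 0.8 1.1] w 0.4 rows 1
x 0.36 y -0.04 z 0.12 ax 0.00 ay -0.05 az -0.05
```

View pics/s14c.png

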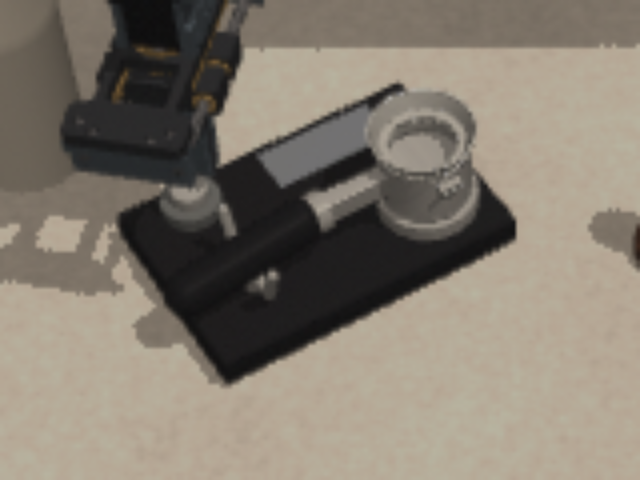

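The portafilter rests in the cradle with the funnel on. The gripper is just behind and above the button, still clear of the milk bottle. I'll correct sideways, then press.

>>> send_rows([
  {"hand": 255, "x": 0.05, "y": -0.03, "z": 0.12, "ax": 0, "ay": -0.04, "az": -0.04},
  {"hand": 255, "x": 0.15, "y": 0, "z": 0.02, "ax": 0, "ay": 0, "az": 0},
  {"hand": 255, "x": 0.05, "y": 0, "z": 0, "ax": 0, "ay": 0, "az": 0},
  {"hand": 255, "x": 0, "y": 0, "z": 0, "ax": 0, "ay": 0, "az": 0},
])

```text
clock: 15.07
tool_pos: [535.2, -291.6, 81.3]
eef_rot: [[0.004, -0.261, 0.965], [-0.002, 0.965, 0.261], [-1.0, -0.003, 0.003]]
wrist_force: [-0.1, -0.7, 0.1]
width: 0.6
```

Run:
```python
from h import *
plan([531.3,-291.8,65],105,step=18)
```

```text
t 15.07 pos [ 535.2 -291.6   81.3] err [ -3.9  -0.2 -16.3] rv [0.12 0.19 0.2 ] F [-0.1 -0.7  0.1] w 0.6 rows 1
x 0.41 y 0.02 z -0.10 ax 0.02 ay 0.03 az 0.03
```

>>> send_rows([
  {"hand": 255, "x": 0.05, "y": 0.01, "z": -0.07, "ax": 0.01, "ay": 0.01, "az": 0.01},
  {"hand": 255, "x": 0.08, "y": 0.01, "z": 0, "ax": 0, "ay": 0, "az": 0},
  {"hand": 255, "x": 0, "y": 0, "z": 0, "ax": 0, "ay": 0, "az": 0},
])

```text
clock: 15.32
tool_pos: [532.7, -291.7, 76.5]
eef_rot: [[0.004, -0.26, 0.966], [-0.002, 0.966, 0.26], [-1.0, -0.003, 0.003]]
wrist_force: [0.2, 0.0, 1.0]
width: 0.5
```

Run:
```python
from h import *
plan([531.3,-291.8,65],105,step=18)
```

```text
t 15.32 pos [ 532.7 -291.7   76.5] err [ -1.4  -0.1 -11.5] rv [0.08 0.19 0.2 ] F [0.2 0.  1. ] w 0.5 rows 1
x 0.29 y 0.01 z -0.04 ax 0.01 ay 0.03 az 0.03
```

>>> send_rows([
  {"hand": 255, "x": 0.1, "y": 0, "z": -0.02, "ax": 0, "ay": 0, "az": 0},
  {"hand": 255, "x": 0.1, "y": 0, "z": 0, "ax": 0, "ay": 0, "az": 0},
  {"hand": 255, "x": 0, "y": 0, "z": 0, "ax": 0, "ay": 0, "az": 0},
])

```text
clock: 15.57
tool_pos: [532.2, -292.1, 68.3]
eef_rot: [[0.005, -0.26, 0.966], [-0.003, 0.966, 0.26], [-1.0, -0.004, 0.004]]
wrist_force: [0.9, 1.7, 4.0]
width: 0.2
```

Run:
```python
from h import *
plan([531.3,-291.8,65],105,step=18)
```

```text
t 15.57 pos [ 532.2 -292.1   68.3] err [-0.9  0.3 -3.3] rv [0.07 0.23 0.23] F [0.9 1.7 4. ] w 0.2 rows 1
x 0.08 y 0.01 z -0.02 ax 0.01 ay 0.04 az 0.04
```

>>> send_rows([
  {"hand": 255, "x": 0.07, "y": 0, "z": 0, "ax": 0, "ay": 0, "az": 0},
  {"hand": 255, "x": 0.03, "y": 0, "z": 0, "ax": 0, "ay": 0, "az": 0},
])

```text
clock: 15.73
tool_pos: [532.5, -292.4, 65.6]
eef_rot: [[0.004, -0.26, 0.966], [-0.003, 0.966, 0.26], [-1.0, -0.004, 0.004]]
wrist_force: [-13.4, 7.8, 41.6]
width: 0.3
```

The button is bottomed (fingertip at 43.6 mm, force risen to 42 N). Backing off.

>>> send_rows([
  {"hand": 255, "x": -0.1, "y": 0, "z": 0, "ax": 0, "ay": 0, "az": 0},
  {"hand": 255, "x": -0.3, "y": 0, "z": 0, "ax": 0, "ay": 0, "az": 0},
  {"hand": 255, "x": -0.5, "y": 0, "z": 0, "ax": 0, "ay": 0, "az": 0},
  {"hand": 255, "x": -0.7, "y": 0, "z": 0, "ax": 0, "ay": 0, "az": 0},
  {"hand": 255, "x": -0.8, "y": 0, "z": 0, "ax": 0, "ay": 0, "az": 0},
])

```text
clock: 16.15
tool_pos: [529.0, -290.4, 159.8]
eef_rot: [[-0.005, -0.26, 0.966], [0.003, 0.966, 0.26], [-1.0, 0.004, -0.004]]
wrist_force: [0.6, 0.2, -0.2]
width: 0.9
```

>>> send_rows([
  {"hand": 255, "x": -0.8, "y": 0, "z": 0, "ax": 0, "ay": 0, "az": 0},
  {"hand": 255, "x": -0.8, "y": 0, "z": 0, "ax": 0, "ay": 0, "az": 0},
  {"hand": 255, "x": -0.5, "y": -0.3, "z": 0.3, "ax": 0, "ay": 0, "az": 0},
  {"hand": 255, "x": -0.2, "y": -0.3, "z": 0.6, "ax": 0, "ay": 0, "az": 0},
  {"hand": 255, "x": 0, "y": 0, "z": 0.6, "ax": 0, "ay": 0, "az": 0},
])

```text
clock: 16.57
tool_pos: [593.4, -299.8, 265.5]
eef_rot: [[0.002, -0.258, 0.966], [-0.002, 0.966, 0.258], [-1.0, -0.002, 0.001]]
wrist_force: [-0.3, 0.3, 0.3]
width: 0.5
```

>>> send_rows([
  {"hand": 255, "x": 0, "y": 0, "z": 0.4, "ax": 0, "ay": 0, "az": 0},
  {"hand": 255, "x": 0, "y": 0, "z": 0, "ax": 0, "ay": 0, "az": 0},
  {"hand": 255, "x": 0, "y": 0, "z": 0, "ax": 0, "ay": 0, "az": 0},
])

```text
clock: 16.82
tool_pos: [612.9, -295.3, 268.4]
eef_rot: [[0.006, -0.259, 0.966], [-0.003, 0.966, 0.259], [-1.0, -0.005, 0.005]]
wrist_force: [-0.8, 0.4, -0.5]
width: -0.0
```

Run:
```python
from h import *
s=get_state();print(s['clock'],s['tool_pos'],s['wrist_force'])
d=cap('wrist','w15.png');d=cap('scene','s15.png')
```

```text
16.8167 [ 612.87824933 -295.34171851  268.42492843] [-0.83497642  0.42545499 -0.46292165]
```

View pics/w15.png

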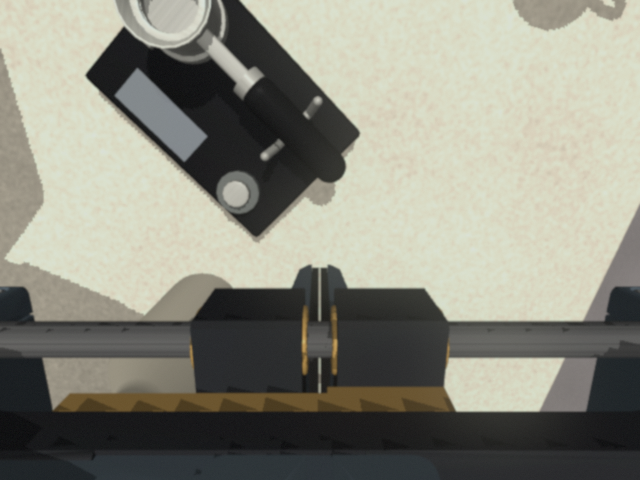

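View pics/s15.png

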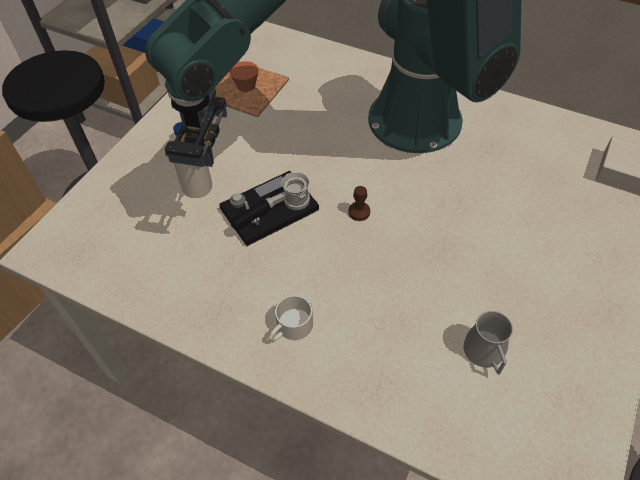

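The pitcher, cup, tamper and milk bottle are where they were. The portafilter with funnel is in the cradle and the tare button is at (235,193). I'll check the button and housing heights.

Run:
```python
from h import *
d=np.load('wrist.npz');z=cloud(d)[...,2]
print('table',np.nanmedian(z[200:250,350:450]),'btn',np.nanmedian(z[187:200,228:243]))
for r in (193,):
    print(z[r,212:262].round(0).tolist())
print(z[170:215,236].round(0).tolist(),'scale',np.nanmedian(z[90:110,90:105]))
```

```text
table -0.27509500235933615 btn 49.785481823550356
[28.0, 28.0, 27.0, 27.0, 29.0, 38.0, 39.0, 40.0, 40.0, 40.0, 39.0, 48.0, 49.0, 48.0, 51.0, 49.0, 51.0, 51.0, 50.0, 48.0, 49.0, 49.0, 50.0, 49.0, 49.0, 49.0, 49.0, 49.0, 49.0, 50.0, 51.0, 49.0, 51.0, 49.0, 49.0, 50.0, 49.0, 48.0, 44.0, 40.0, 40.0, 39.0, 39.0, 40.0, 39.0, 39.0, 40.0, 38.0, 32.0, 27.0]
[33.0, 38.0, 40.0, 41.0, 40.0, 39.0, 38.0, 40.0, 40.0, 42.0, 48.0, 48.0, 49.0, 50.0, 51.0, 50.0, 50.0, 51.0, 50.0, 50.0, 50.0, 49.0, 50.0, 49.0, 51.0, 49.0, 50.0, 52.0, 50.0, 50.0, 50.0, 49.0, 50.0, 50.0, 51.0, 50.0, 49.0, 40.0, 41.0, 38.0, 39.0, 39.0, 39.0, 28.0, 28.0] scale -0.21202543522457518
```

```bash
python3 -c "
from h import *
print(env.finish_job())"
```

```text
the job is handed in; nothing more can be done
None
```

The portafilter is in the scale's cradle with its funnel still on, and the tare button was pressed fully and came back up. I handed the job in at about 17 s.

- **Lift and carry:** I gripped the neck at the balance point and lifted it to about 200 mm above the table. It was carried level, and the funnel never shifted visibly on the head.
- **Placing:** Images put the handle centred between the fork prongs. Rim measurements disagreed: the tool position at release put the head within about 1 mm of the pad centre. The best picture put the funnel rim about 2 mm off, which is within the funnel's play plus calibration error. A third picture, with the rim cut off at its edge, gave about 4.6 mm. While setting it down, one step pressed about 14 N onto the cradle; I backed off before letting go.
- **Tare button:** It hit its stop with the fingertip about 43.6 mm above the table, where fully down is 44 mm. Afterwards the depth image showed its top back at 49.8 mm, against 50 mm when up, and the housing around it at 40 mm.
- **Force at the stop:** The wrist force reached 42 N for one reading as the button bottomed out. The closed fingertips made that contact, not the arm or the gripper's body, so I don't expect it to count against the 40 N limit. It is well below the 120 N wrist limit.
- **Bystanders:** The pitcher, cup, tamper and milk bottle look unmoved, and the arm was clear of everything at hand-in.

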